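# Add the last melon to the pan and take its temperature

### The arm

A 7-joint arm with a two-finger parallel gripper is mounted at the origin on the work surface. World frame = base frame: x ahead of the robot, y to its left, z up, the work surface at z = 0. Lengths are in mm, angles in rad, forces in N, time in s.
With the tool pointing down it reaches from about 425 to 875 mm from the base axis. Payload 8.4 kg.
Tool frame: the origin (TCP) lies midway between the tips of the shut fingers; the grasp point (between the pads) lies 19 mm behind it; z points along the fingers, y is the direction in which the jaws open and shut (so a half turn about z gives the same grasp; the last joint's range is limited). The gripper opens to 87 mm and grips with 3 to 60 N. Pads are 19 mm wide; open, the fingers measure 117 mm over their backs; the gripper's body (75 mm by 190 mm) begins 51 mm behind the grasp point.
Start: joints at [1.142, 0.333, 0.04, 1.465, -0.013, 1.343, -0.059], TCP at [210.482, -614.946, 182.846] pointing down, gripper open.
Joint ranges: [-2.58, 2.58], [-0.38, 2.09], [-1.3, 1.39], [0.25, 2.4], [-1.5, 4.64], [0.08, 2.09], [-2.65, 2.65]. Speed limits (rad/s): [2.22, 2.22, 2.79, 2.79, 3.14, 3.14, 3.14].

### API

Orientations are given as [roll, pitch, yaw] about the fixed x, y, z axes, in that order (R = Rz(yaw) Ry(pitch) Rx(roll)).
In Python, from plant import get_obs, grab_frame, camera_model, close_job gives the robot as it stands.
- The arm moves only by the tool send_rows, never from a script. Its argument "commands" is a list of rows, each a list of 7 numbers: the turn, a rotation vector about the tool's x, y, z in degrees, then the shift along the tool's x, y, z in cm, then the finger opening in cm, from 0 to 8.7. In form: [[rx, ry, rz, tx, ty, tz, grip], ...]. A call has 1 to 12 rows; each row is the pose to reach, as a shift and turn from the pose commanded when the call began, along the tool's axes at that moment; what a row does not reach only later rows make up. A row lasts 1/10 s, in which the tool goes at most 50 mm and 8.59 degrees, less where a joint would pass 70% of its speed; a pose out of reach is approached as far as the arm can. A call with a gripper value outside its range is refused whole. The fingers move at their own pace and stop on an object; the grip force is fixed at half the most. Time passes only in rows, so rows that repeat a pose let the fingers close. It gives the time, the measured TCP pose, the force and the opening at its end, in the units of the state.
- get_obs(): the state, without advancing time (a new reading comes with each control period).
- grab_frame(name): name is "side" or "top" or "wrist"; returns the picture (480x640x3 uint8, red, green, blue); there is no depth.
- camera_model(name): a dict with "mtx" (3x3 intrinsics, pixels), "origin" and "orientation" of the camera in the world. Camera axes: x right, y down, z forward; pixel columns grow to the right and rows downward; lengths in mm; the calibration is good to about 2 mm. A picture is of the moment at which its call begins: read the wrist's pose just before it. camera_model takes no time and is no camera call; for the wrist camera it gives the pose at the moment of the call.
- close_job(): hands the job in, once; it reports no verdict.
The state is a dict: "clock": time; "qpos": joint angles; "qd": joint speeds; "joint_efforts": joint torques, N m; "tcp_pos": TCP position; "eef_rot": TCP orientation; "wrist_force": force on the tool from outside, world axes, zero at the start; "torque": the same for the moment, N m; "gripper_width": finger opening in mm.
Only numpy, scipy, OpenCV 4.12 (cv2) and the standard library are available. Lean on these libraries where they do the work, as an engineer would, in place of code of your own. Each camera call takes 0.05 s, during which the arm holds its last target. There are 200 camera calls.

### The job

Tip the four melon pieces out of the scoop into the steel pan with the rest of the melon and lay the scoop flat back on the table. Then draw the thermometer gun out of its stand, turn its nose at least 45 degrees downwards and aim it at the middle of the melon in the pan from 10 to 25 cm away, without it touching the pan or the food; finish there, still holding it up in the air and steady to take the reading. Leave the bowl, the bottle and the plates where they are, and do not shove the pan.

Things in the scene. Friction and masses are not known exactly. Their poses are not given: they have to be found in the camera images.
- pan: open steel food pan, rim 176 x 162 mm (long side along its x), 100 mm high, straight walls 3 mm thick, inside 154 x 140 mm; loose, 1.5 kg, half filled with cut melon that is fixed in it. Origin at the centre of its underside, z up. Its place and the stand's are swapped in some starts.
- pan_melon (a point): middle of the melon lying in the pan: pan centre, 50 mm above the table, at the top of the melon and 50 mm below the rim
- scoop: flat-bottomed steel scoop, 0.25 kg, lying flat on the table with the four loose melon pieces in it; a tray 150 mm long (x) and 110 mm wide (y) with 3 mm floor, closed at the back and both sides (walls 48 mm high at the back, 16 mm at the front) and open at the front (+x), with a straight level handle behind it (-x). Origin at the centre of the tray's underside, z up.
- scoop_handle (a point): middle of the scoop's handle: bar 24 mm wide (along the scoop's y) and 20 mm high, 120 mm long along the scoop's x, its centre 40 mm above the table; this point is 135 mm behind the scoop's origin and 60 mm behind the tray's back wall. Axes are the scoop's. It carries the scoop best when gripped hard (80 N).
- scoop_lip (a point): middle of the scoop's open front edge, 75 mm ahead of the scoop's origin, 3 mm above its underside
- piece0: a loose melon piece, origin at its centre: a rounded block 30 x 28 x 26 mm, 22 g, wet: it starts to slide on the scoop at 12 to 22 degrees of slope and is off it by 45 degrees
- piece1: a loose melon piece, origin at its centre: a rounded block 30 x 28 x 26 mm, 22 g, wet: it starts to slide on the scoop at 12 to 22 degrees of slope and is off it by 45 degrees
- piece2: a loose melon piece, origin at its centre: a rounded block 30 x 28 x 26 mm, 22 g, wet: it starts to slide on the scoop at 12 to 22 degrees of slope and is off it by 45 degrees
- piece3: a loose melon piece, origin at its centre: a rounded block 30 x 28 x 26 mm, 22 g, wet: it starts to slide on the scoop at 12 to 22 degrees of slope and is off it by 45 degrees
- stand: bench stand of the thermometer gun, fixed to the table: base plate 120 x 100 x 10 mm and an upright black pocket, outside 47 x 43 mm, inside 39 x 35 mm, its floor 10 mm and its top 66 mm above the table, open at the top. Origin under the pocket's centre, z up, axes as the gun's while it stands in it.
- thermo: pistol-shaped infrared thermometer, 0.17 to 0.31 kg, standing with its grip down in the stand's pocket; lift it straight up by 60 mm to draw it out. Origin at the centre of the grip's foot, z up along the grip, x forward to the nose. Grip 34 x 30 mm (x, y), 104 mm long; on top of it the barrel, 125 mm long, 40 mm wide (y), 46 mm high, with a round nose 36 mm thick in front.
- thermo_grip (a point): centre of the barrel, 14 mm ahead of and 120 mm above the gun's origin (about 130 mm above the table at the start); the flat sides of the barrel are 40 mm apart along y and are a good place to hold it from above. Axes are the gun's.
- thermo_lens (a point): centre of the lens at the end of the nose, 106 mm ahead of and 139 mm above the gun's origin. Its x axis is the direction in which the gun looks (out of the nose): the gun's x axis turned up by 0.2 rad; y is the gun's y.
- berry_bowl: steel bowl of strawberries, 170 mm across, 75 mm high, to be left alone; origin under its centre
- squeeze_bottle: white squeeze bottle, 60 mm across, 195 mm tall, to be left alone; origin under its centre
- plates: stack of white plates, 170 mm across, 62 mm high, to be left alone; origin under its centre

How it is judged:
By the outcome, as a careful person would: the job done as asked, in the order asked, and still so for the second after the job is handed in, while the arm keeps its last pose, push and grip.
It also fails if it takes over 70 s, if anything falls off the work surface, if the arm or the gripper's body presses on something with over 40 N, if the wrist force passes 120 N, or if a joint passes its speed limit or range.

## Working session

There is one attempt and no reset: what is moved stays moved. The work goes in short steps, Python scripts to look and compute and a tool call to move; the robot and the scene stay as the last step left them, time stands still between calls to the robot, and variables do not carry over. Pictures are saved under pics/ and viewed, about 8 in all and at most 12, crops included, and the job is handed in when it is done.

Besides the shell and the picture viewer there is one more tool, called as name(argument=value, ...) on one line, values as JSON. send_rows: Moves the arm, as the interface text tells. Its arguments: {"type":"object","properties":{"commands":{"type":"array","items":{"type":"array","items":{"type":"number"}}}},"required":["commands"]}

```bash
ls; mkdir -p pics
cat > h.py <<'E'
from plant import *
import numpy as np, cv2
from scipy.spatial.transform import Rotation as Ro
def cam(n):
    c=camera_model(n); K=np.array(c["mtx"]); o=np.array(c["origin"]); r=np.array(c["orientation"])
    R=r if r.shape==(3,3) else Ro.from_euler('xyz',r).as_matrix()
    return K,o,R
def ray(n,u,v,z,c=None):
    K,o,R=c or cam(n); d=R@np.linalg.solve(K,[u,v,1]); return o+d*(z-o[2])/d[2]
def proj(n,P,c=None):
    K,o,R=c or cam(n); q=K@(R.T@(np.array(P,float)-o)); return q[:2]/q[2]
def save(n,f): 
    im=grab_frame(n); cv2.imwrite('pics/'+f,np.ascontiguousarray(im[:,:,::-1])); return im
E
python3 - <<'E'
from h import *
print(get_obs())
for n in("side","top","wrist"): print(camera_model(n)); save(n,n+'0.png')
E
```

```text
pics
{'clock': 0.0, 'qpos': array([ 1.14180253,  0.33392857,  0.03989857,  1.46627674, -0.01339948,
        1.34328631, -0.05849151]), 'qd': array([-0.00026194, -0.00062601, -0.0002636 , -0.00011015, -0.00058347,
        0.00067447, -0.00058573]), 'joint_efforts': array([ 6.23709475e-04, -6.56365013e+01,  1.33515727e+00, -4.03815293e+01,
       -5.99679141e-02,  4.49976185e-02,  1.64190515e-04]), 'tcp_pos': array([ 210.28128605, -614.48301531,  181.94557365]), 'eef_rot': array([-3.13996431e+00,  1.20120752e-04,  3.29761796e-01]), 'wrist_force': array([-0.3190764 , -0.1633997 , -0.49066274]), 'torque': array([ 0.00298633,  0.00681202, -0.04656565]), 'gripper_width': 87.27936285057348}
{'mtx': array([[624.50992752,   0.        , 314.38163697],
       [  0.        , 624.50992752, 241.68749941],
       [  0.        ,   0.        ,   1.        ]]), 'origin': array([  315.26906226, -1240.07469264,  1211.56096551]), 'orientation': array([-2.30166945, -0.01023919, -0.22760235])}
{'mtx': array([[546.6136099 ,   0.        , 319.02553987],
       [  0.        , 546.6136099 , 239.7680582 ],
       [  0.        ,   0.        ,   1.        ]]), 'origin': array([ 248.56393265,  -77.16546416, 1678.66203122]), 'orientation': array([-2.91956084e+00,  2.33988301e-03, -1.61104953e+00])}
{'mtx': array([[374.5645514 ,   0.        , 320.22666224],
       [  0.        , 374.5645514 , 237.04280161],
       [  0.        ,   0.        ,   1.        ]]), 'origin': array([ 286.34035381, -588.32401695,  384.63832022]), 'orientation': array([ 2.84422783e+00,  1.81978314e-03, -1.24130498e+00])}
```

View pics/top0.png

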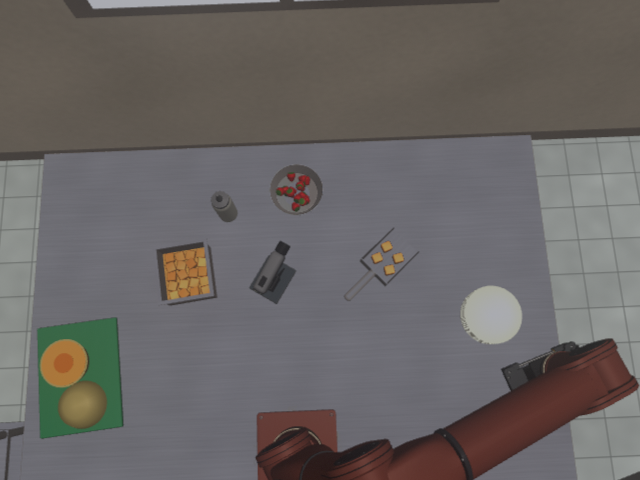

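View pics/side0.png

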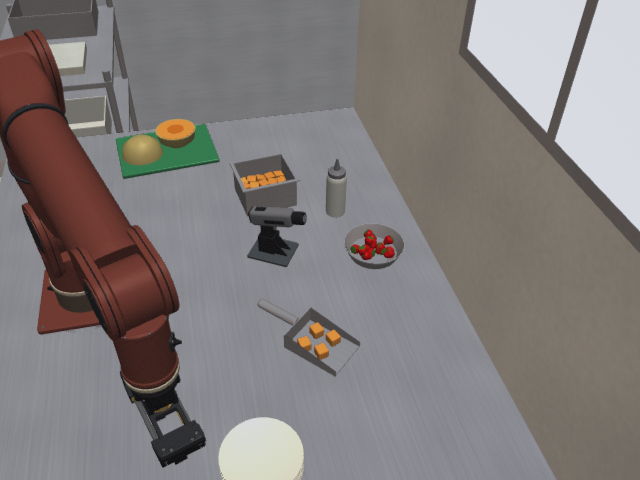

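The top view shows the pan at (187,273), the gun and stand at (272,272), and the scoop tray at (390,256) with its handle running from (347,298) to (372,273). The bowl is at (296,190), the bottle at (224,207) and the plates at (491,315). The side view agrees with this layout.

Run:
```python
from h import *
im=cv2.imread('pics/top0.png'); a=cv2.resize(im[215:315,335:435],None,fx=4,fy=4,interpolation=cv2.INTER_CUBIC); b=cv2.resize(im[220:320,240:340],None,fx=4,fy=4,interpolation=cv2.INTER_CUBIC)
c=cv2.resize(im[235:310,150:225],None,fx=4,fy=4)
cv2.imwrite('pics/crop0.png',np.hstack([a,b])); 
for nm,u,v,z in [('handle end',348,298,45),('handle mid',360,286,50),('lipL',393,229,16),('lipR',418,256,16),('backR',387,284,48),('backL',361,260,48),
 ('panTL',158,247,100),('panTR',207,243,100),('panBR',215,298,100),('panBL',167,303,100),('nose',282,248,149),('barrelback',262,288,150),('bowl',296,190,70),('bottle',220,200,180),('plates',491,315,62)]:
  print(nm,ray('top',u,v,z).round())
```

```text
handle end [ 435. -168.   45.]
handle mid [ 469. -205.   50.]
lipL [ 649. -321.   16.]
lipR [ 560. -393.   16.]
backR [ 472. -287.   48.]
backL [ 549. -213.   48.]
panTL [602. 388. 100.]
panTR [609. 244. 100.]
panBR [445. 220. 100.]
panBL [436. 358. 100.]
nose [574.  19. 149.]
barrelback [461.  78. 150.]
bowl [772. -23.  70.]
bottle [715. 191. 180.]
plates [ 366. -584.   62.]
```

View pics/crop0.png

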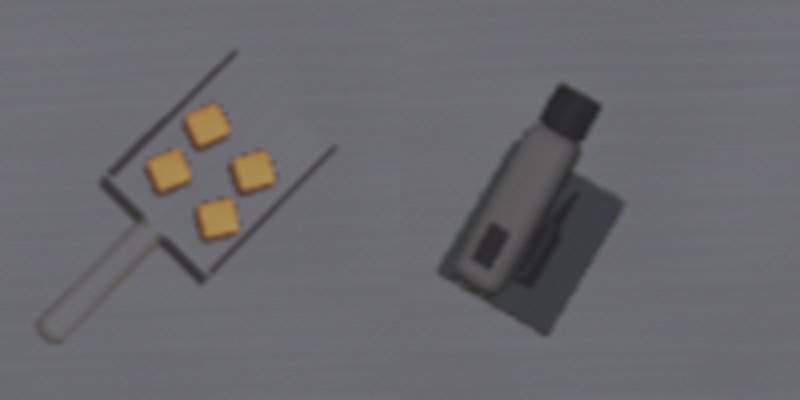

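```bash
cat >> h.py <<'E'
def toolR(az,tilt):
    """tool x=-dir(az) at tilt 0, fingers down; tilt deg>0: fingers lean toward dir(az)"""
    a=np.radians(az); d=np.array([np.cos(a),np.sin(a),0]); t=np.radians(tilt)
    z=np.array([0,0,-1])*np.cos(t)+d*np.sin(t); y=np.cross([0,0,1],d)*1.0  # left of dir
    x=np.cross(y,z); return np.column_stack([x,y,z])
def go(p,R,rec=None):
    s=get_obs(); R0=Ro.from_euler('xyz',s['eef_rot']).as_matrix(); p0=s['tcp_pos']
    r=np.degrees(Ro.from_matrix(R0.T@R).as_rotvec()); t=R0.T@(np.array(p,float)-p0)/10
    print('row',r.round(1),t.round(2),'deg',np.linalg.norm(r).round(),'cm',np.linalg.norm(t).round(1)); return r,t
E
python3 - <<'E'
from h import *
from scipy.optimize import least_squares
px=[(346.5,298.7),(373,272.5),(361,260),(385.7,285.2),(394,228),(419,252)]
loc=[(-195,0,46),(-75,0,50),(-75,55,48),(-75,-55,48),(75,55,16),(75,-55,16)]
c=cam('top')
def W(q,L): 
    R=Ro.from_euler('z',q[2]).as_matrix(); return [R@np.array(l,float)+[q[0],q[1],0] for l in L]
f=lambda q,L,P:np.concatenate([proj('top',w,c)-p for w,p in zip(W(q,L),P)])
r=least_squares(f,[540,-290,-.75],args=(loc,px),x_scale=[100,100,1]); print('scoop',r.x,np.degrees(r.x[2]),r.fun.round(1))
C=[(240+x/4,220+y/4) for x,y in [(585,100),(475,282),(440,270),(548,335),(624,203)]]
L=[(106,0,145),(-48,0,130),(-60,50,10),(-60,-50,10),(60,-50,10)]
r2=least_squares(f,[510,55,-.5],args=(L,C),x_scale=[100,100,1]); print('gun',r2.x,np.degrees(r2.x[2]),r2.fun.round(1))
P=[(158,247),(207,243),(215,298),(167,303)];
for yaw,L in [(0.,[(88,81,100),(88,-81,100),(-88,-81,100),(-88,81,100)])]:
  r3=least_squares(f,[520,300,yaw],args=(L,P),x_scale=[100,100,1]); print('pan',r3.x,r3.fun.round(1))
q=r.x; az=np.degrees(q[2]); h=W(q,[(-105,0,40)])[0]; print('grip',h)
R=toolR(az,25); go(h+R[:,2]*19+[0,0,150],R); print(R)
E
```

```text
scoop [ 560.70365611 -304.37750208   -0.83598187] -47.89823270220341 [-1.   1.1  0.7 -0.7 -0.4 -0.9  1.  -0.3 -0.4  0.1  0.1  0.7]
gun [ 489.93165969 -236.82585955   -0.53256706] -30.513844923615153 [ 3.6 -3.5  6.2 -1.3 -4.5  2.6 -2.4  1.8 -3.8  0.5]
pan [5.23141432e+02 3.02373267e+02 1.14094691e-01] [-1.5  0.4  4.  -3.9  2.7 -0.2 -5.1  3.4]
grip [ 490.30645808 -226.47221015   40.        ]
row [ -24.7  -16.3 -111.1] [ 39.37 -26.92   0.97] deg 115.0 cm 47.7
[[-0.60763361  0.74195516  0.2833442 ]
 [ 0.67243974  0.67044951 -0.3135638 ]
 [-0.42261826 -0.         -0.90630779]]
```

send_rows(commands=[[-2,-1.5,-9.2,3.3,-2.2,0.1,8.7],[-4,-3,-18.5,6.6,-4.5,0.2,8.7],[-6,-4,-27.8,9.8,-6.7,0.2,8.7],[-8,-5.5,-37,13.1,-9,0.3,8.7],[-10,-7,-46,16.4,-11.2,0.4,8.7],[-12,-8,-55,19.7,-13.5,0.5,8.7],[-14,-9.5,-65,23,-15.7,0.6,8.7],[-16,-11,-74,26.3,-18,0.7,8.7],[-18.5,-12,-83,29.5,-20.2,0.7,8.7],[-20.5,-13.5,-92.5,32.8,-22.4,0.8,8.7],[-22.6,-15,-102,36.1,-24.7,0.9,8.7],[-24.7,-16.3,-111,39.4,-26.9,1,8.7]])

```text
clock: 1.35
tcp_pos: [496.8, -231.1, 172.9]
eef_rot: [3.099, 0.404, 2.094]
wrist_force: [0.9, -0.2, -0.3]
gripper_width: 87.0
```

Run:
```python
from h import *
from scipy.optimize import least_squares
s=get_obs(); print(s['tcp_pos'],s['qpos'].round(2))
q=[560.7,-304.4]; az=-47.9; d=np.array([np.cos(np.radians(az)),np.sin(np.radians(az)),0])
h=np.array([*q,40])-105*d; R=toolR(az,25); go(h+R[:,2]*19+[0,0,150],R)
save('wrist','w1.png')
c=cam('top')
def W(q,L): 
    M=Ro.from_euler('z',q[2]).as_matrix(); return [M@np.array(l,float)+[q[0],q[1],0] for l in L]
f=lambda q,L,P:np.concatenate([proj('top',w,c)-p for w,p in zip(W(q,L),P)])
C=[(240+x/4,220+y/4) for x,y in [(185,100),(75,282),(40,270),(148,335),(224,203)]]
L=[(106,0,145),(-48,0,130),(-60,50,10),(-60,-50,10),(60,-50,10)]
r2=least_squares(f,[510,55,-.5],args=(L,C),x_scale=[100,100,1]); print('gun',r2.x,np.degrees(r2.x[2]),r2.fun.round(1))
im=cv2.imread('pics/top0.png');
# overlay scoop model on wrist view
w=cv2.imread('pics/w1.png'); cw=cam('wrist')
for l in [(-195,0,50),(-75,0,50),(-75,55,48),(-75,-55,48),(75,55,16),(75,-55,16)]:
  cv2.circle(w,tuple(int(v) for v in proj('wrist',W([*q,np.radians(az)],[l])[0],cw)),4,(0,255,0),1)
cv2.imwrite('pics/w1o.png',w)
```

```text
[ 496.83004998 -231.06035331  172.87701761] [ 0.65 -0.11 -0.47  2.04  0.29  0.92  0.56]
row [ -2.5  -1.6 -11.1] [-0.05 -0.17  0.03] deg 11.0 cm 0.2
gun [502.24907023  60.52978484  -0.56250281] -32.22903690967615 [ 1.  -3.   1.2 -1.6 -1.8  1.9 -0.8  1.9  0.2  1.1]
```

View pics/w1o.png

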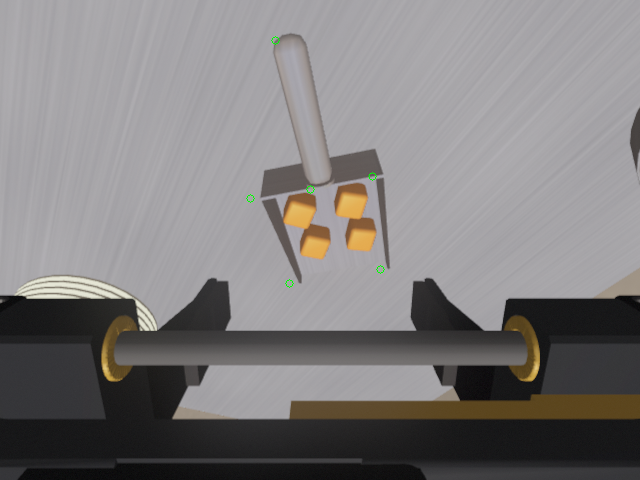

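The wrist view shows the handle running from (290,36) to (318,183), with the back wall's top edge at (262,197)–(383,175). The model sits about 12 px left of it because the arm was still turning. I'll finish the turn and refit.

send_rows(commands=[[-1.2,-0.8,-5.5,0,-0.1,0,8.7],[-2.5,-1.6,-11,0,-0.2,0,8.7],[-2.5,-1.6,-11,0,-0.2,0,8.7],[-2.5,-1.6,-11,0,-0.2,0,8.7]])

```text
clock: 1.8
tcp_pos: [494.2, -234.1, 172.8]
eef_rot: [3.138, 0.435, 2.293]
wrist_force: [0.2, 0.0, 0.4]
gripper_width: 86.9
```

Run:
```python
from h import *
cw=cam('wrist');save('wrist','w2.png')
q=[560.7,-304.4]; az=-47.9; d=np.array([np.cos(np.radians(az)),np.sin(np.radians(az)),0])
h=np.array([*q,40])-105*d; R=toolR(az,25); go(h+R[:,2]*19+[0,0,150],R)
w=cv2.imread('pics/w2.png'); n=np.cross([0,0,1],d)
for l in [(-195,0,50),(-75,0,50),(-75,55,48),(-75,-55,48),(75,55,16),(75,-55,16)]:
  P=np.array([*q,l[2]])+l[0]*d+l[1]*n
  u=proj('wrist',P,cw);print(l,u.round()); cv2.circle(w,tuple(int(v) for v in u),4,(0,255,0),1)
cv2.imwrite('pics/w2o.png',w)
```

```text
row [-0.1 -0.1 -0.6] [ 0.04  0.19 -0.  ] deg 1.0 cm 0.2
(-195, 0, 50) [321.  26.]
(-75, 0, 50) [323. 182.]
(-75, 55, 48) [386. 179.]
(-75, -55, 48) [259. 181.]
(75, 55, 16) [369. 271.]
(75, -55, 16) [278. 272.]
```

View pics/w2o.png

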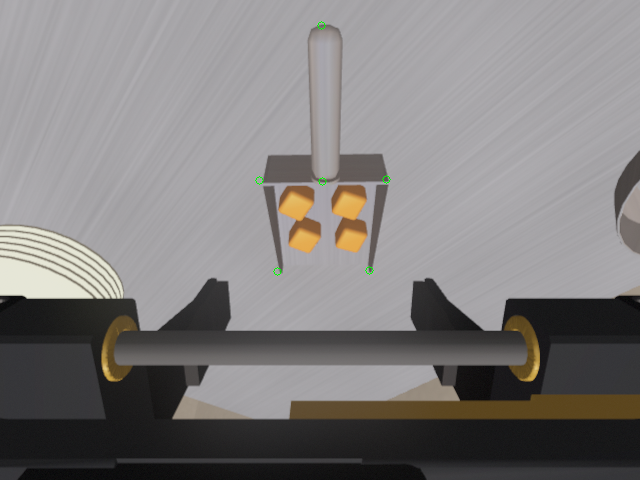

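Picture 5: the scoop model matches within 2 px, so I'm going down to grasp.

send_rows(commands=[[0,0,-0.6,1.3,0.1,2.7,8.7],[0,0,-0.6,2.5,0.1,5.4,8.7],[0,0,-0.6,3.8,0.1,8.2,8.7],[0,0,-0.6,5.1,0.1,10.9,8.7],[0,0,-0.6,6,0.1,12.8,8.7],[0,0,-0.6,6.35,0.1,13.6,8.7],[0,0,-0.6,6.35,0.1,13.6,6],[0,0,-0.6,6.35,0.1,13.6,4],[0,0,-0.6,6.35,0.1,13.6,0],[0,0,-0.6,6.35,0.1,13.6,0],[0,0,-0.6,6.35,0.1,13.6,0],[0,0,-0.6,6.35,0.1,13.6,0]])

```text
clock: 3.05
tcp_pos: [495.5, -233.0, 23.1]
eef_rot: [-3.139, 0.436, 2.308]
wrist_force: [-0.2, 0.3, -0.9]
gripper_width: 46.7
```

send_rows(commands=[[0,0,0,0,0,0,0],[0,0,0,0,0,0,0],[0,0,0,0,0,0,0],[0,0,0,0,0,0,0]])

```text
clock: 3.45
tcp_pos: [495.3, -232.8, 22.7]
eef_rot: [-3.139, 0.435, 2.308]
wrist_force: [-0.5, -0.8, 0.0]
gripper_width: 14.6
```

The width is already below the 24 mm handle, so I'll check before doing anything else.

Run:
```python
from h import *
print(get_obs()['gripper_width'])
save('wrist','w3.png'); im=save('side','s3.png')
a=cv2.imread('pics/w3.png')[100:480,120:520]; b=cv2.resize(cv2.imread('pics/s3.png')[260:400,200:340],(380,380))
cv2.imwrite('pics/c3.png',np.hstack([a,b])); print(get_obs()['gripper_width'])
```

```text
14.590582890886742
6.998713765379767
```

View pics/c3.png

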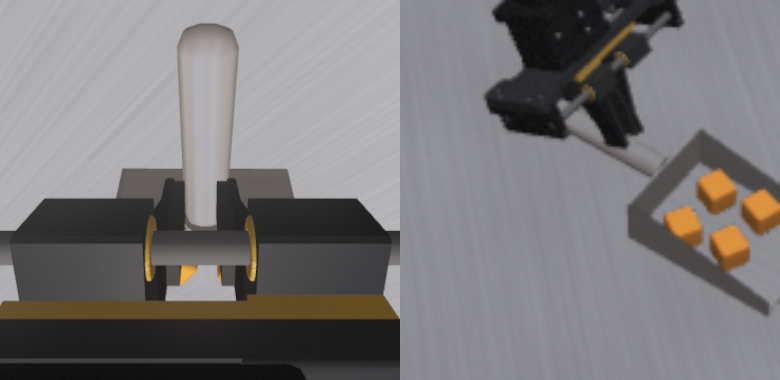

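Run:
```python
from h import *
s=get_obs();print(s['gripper_width'],s['tcp_pos'],s['wrist_force'])
save('wrist','w4.png'); save('side','s4.png')
t=s['tcp_pos']; az=-47.9; d=np.array([np.cos(np.radians(az)),np.sin(np.radians(az)),0]); n=np.cross([0,0,1],d); R=toolR(az,25)
f=380/140
for nm,P in [('tcp',t),('gp',t-19*R[:,2]),('gp+y12',t-19*R[:,2]+12*R[:,1])]: 
  u=proj('side',P); print(nm,u.round(),proj('wrist',P).round())
b=cv2.resize(cv2.imread('pics/s4.png')[270:340,240:310],(500,500),interpolation=cv2.INTER_CUBIC)
for P in (t,t-19*R[:,2]):
  u=(proj('side',P)-[240,270])*500/70; cv2.circle(b,tuple(int(v) for v in u),4,(0,255,0),2)
cv2.imwrite('pics/c4.png',b)
```

```text
6.998713765379767 [ 495.27727383 -232.82513632   22.65598797] [-1.14393429 -0.29131106  0.98654541]
tcp [289. 323.] [321. 268.]
gp [286. 317.] [321. 281.]
gp+y12 [289. 314.] [343. 281.]
```

View pics/c4.png

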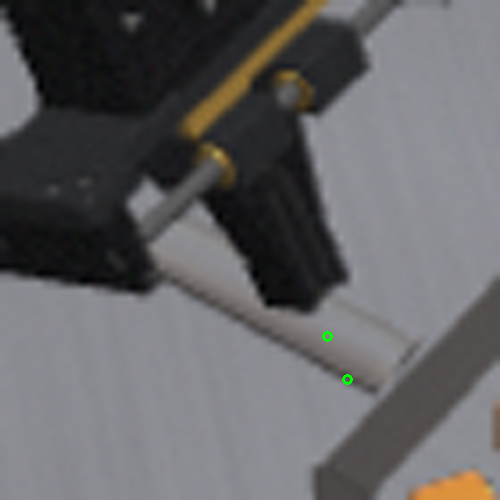

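Picture 7 shows the fingertips closed above the handle, at about side px (284,311) where the reported TCP projects to (289,323). I'll work out how far short they are.

Run:
```python
from h import *
s=get_obs(); t=s['tcp_pos']; R=Ro.from_euler('xyz',s['eef_rot']).as_matrix()
for k in (0,10,20,25,30,40,50):
  print(k,[ (proj('side',t-k*R[:,2]+x*R[:,0]+y*R[:,1])).round(1).tolist() for x,y in((0,0),(9.5,-8),(-9.5,-8),(9.5,8),(-9.5,8))],[proj('wrist',t-k*R[:,2]+x*R[:,0]+y*R[:,1]).round().tolist() for x,y in((9.5,3.5),(-9.5,3.5))])
w=cv2.imread('pics/w4.png')[200:380,220:420]; b=cv2.imread('pics/s4.png')[285:335,255:305]
cv2.imwrite('pics/c5.png',np.hstack([cv2.resize(w,(400,360)),cv2.resize(b,(360,360),interpolation=cv2.INTER_CUBIC)]))
```

```text
0 [[288.6, 323.1], [284.0, 324.7], [289.5, 325.6], [287.8, 320.7], [293.3, 321.6]] [[327.0, 253.0], [326.0, 283.0]]
10 [[287.2, 320.0], [282.5, 321.5], [288.0, 322.4], [286.4, 317.5], [291.9, 318.4]] [[327.0, 259.0], [327.0, 290.0]]
20 [[285.8, 316.8], [281.1, 318.3], [286.6, 319.3], [284.9, 314.4], [290.5, 315.2]] [[327.0, 265.0], [327.0, 298.0]]
25 [[285.0, 315.2], [280.4, 316.8], [285.9, 317.7], [284.2, 312.8], [289.8, 313.7]] [[327.0, 269.0], [327.0, 303.0]]
30 [[284.3, 313.6], [279.6, 315.2], [285.2, 316.0], [283.5, 311.2], [289.0, 312.0]] [[328.0, 273.0], [327.0, 307.0]]
40 [[282.9, 310.4], [278.2, 312.0], [283.7, 312.8], [282.1, 308.0], [287.6, 308.8]] [[328.0, 281.0], [328.0, 317.0]]
50 [[281.4, 307.2], [276.7, 308.7], [282.2, 309.6], [280.6, 304.8], [286.2, 305.6]] [[329.0, 290.0], [328.0, 328.0]]
```

View pics/c5.png

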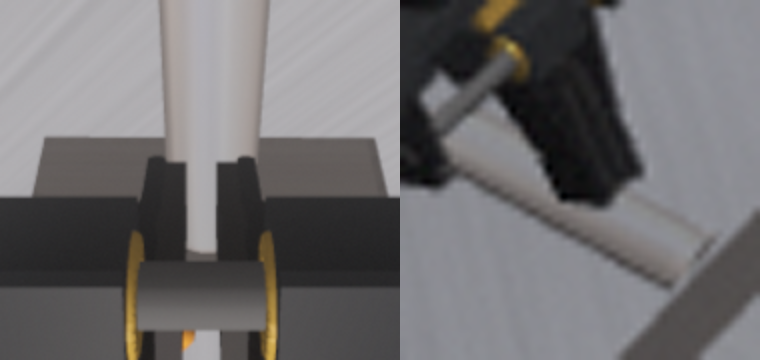

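Both views put the visible fingertips about 38 mm short of the reported TCP. That fits with the jaws having shut freely above the handle. I'll open, go about 38 mm further along the tool axis while watching the force, and close again.

send_rows(commands=[[0,0,0,0,0,0,7],[0,0,0,0,0,0,7],[0,0,0,0,0,0,7],[0,0,0,0,0,0,7],[0,0,0,0,0,0,7],[0,0,0,0,0,0,7],[0,0,0,0,0,0,7],[0,0,0,0,0,0,7],[0,0,0,0,0,0.7,7],[0,0,0,0,0,1.3,7],[0,0,0,0,0,2,7],[0,0,0,0,0,2,7]])

```text
clock: 4.85
tcp_pos: [500.4, -239.2, 3.2]
eef_rot: [-3.138, 0.434, 2.308]
wrist_force: [0.6, -0.2, -0.1]
gripper_width: 69.8
```

send_rows(commands=[[0,0,0,0,0,0.4,7],[0,0,0,0,0,0.8,7],[0,0,0,0,0,1.2,7],[0,0,0,0,0,1.6,7],[0,0,0,0,0,1.6,7]])

```text
clock: 5.35
tcp_pos: [505.2, -244.2, -10.5]
eef_rot: [-3.139, 0.435, 2.308]
wrist_force: [-0.6, -0.9, -0.6]
gripper_width: 69.9
```

send_rows(commands=[[0,0,0,0,0,0,5],[0,0,0,0,0,0,3],[0,0,0,0,0,0,1],[0,0,0,0,0,0,0],[0,0,0,0,0,0,0],[0,0,0,0,0,0,0],[0,0,0,0,0,0,0],[0,0,0,0,0,0,0],[0,0,0,0,0,0,0]])

```text
clock: 6.25
tcp_pos: [505.6, -244.0, -9.9]
eef_rot: [-3.139, 0.436, 2.308]
wrist_force: [0.3, 0.9, 0.2]
gripper_width: 23.4
```

The grip reads 23.4 mm on the handle, so it has hold of it and the apparent 38 mm TCP offset is confirmed. I'll lift with the front tilted slightly up.

send_rows(commands=[[0,-2,0,-0.3,0,-0.6,0],[0,-4,0,-0.6,0,-1.4,0],[0,-6,0,-1.0,0,-2.2,0],[0,-8,0,-1.4,0,-3,0],[0,-10,0,-1.9,0,-4,0],[0,-12,0,-2.3,0,-5,0],[0,-12,0,-2.8,0,-6,0],[0,-12,0,-3.2,0,-7,0],[0,-12,0,-3.8,0,-8.2,0],[0,-12,0,-4.2,0,-9,0],[0,-12,0,-4.2,0,-9,0]])

```text
clock: 7.35
tcp_pos: [505.8, -244.2, 90.1]
eef_rot: [-3.14, 0.646, 2.308]
wrist_force: [0.2, -0.4, -2.6]
gripper_width: 23.6
```

Run:
```python
from h import *
s=get_obs();print(s['gripper_width'],s['tcp_pos'],s['wrist_force'],s['torque'],s['qpos'].round(2))
save('side','s6.png'); save('top','t6.png')
b=cv2.imread('pics/s6.png')[220:400,230:410]; a=cv2.imread('pics/top0.png')[235:310,150:225]
cv2.imwrite('pics/c6.png',np.hstack([cv2.resize(b,(400,400)),cv2.resize(a,(400,400),interpolation=cv2.INTER_CUBIC)]))
```

```text
23.59719076208993 [ 505.81126519 -244.21038321   90.11614983] [ 0.21562794 -0.43386408 -2.62543046] [0.97217312 0.6836477  0.01707412] [ 0.53 -0.09 -0.46  2.33  0.81  0.56  0.17]
```

View pics/c6.png

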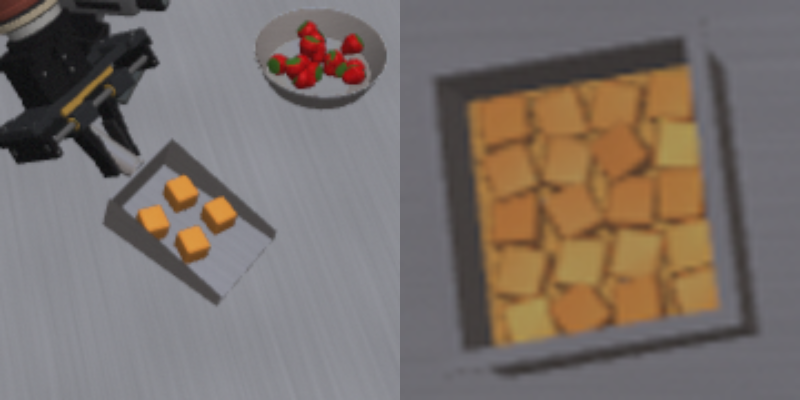

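Picture 9 shows the scoop in the air with all four pieces near its back. In the pan crop the melon's corners put its centre at about top px (186,273.4). Next I'll plan the carry and the pour.

```bash
cat >> h.py <<'E'
def dirv(az): a=np.radians(az); return np.array([np.cos(a),np.sin(a),0])
# scoop in tool, from the grasp
Rg=toolR(-47.9,25); pg=np.array([505.4,-244.1,-10.2]); 
def sR(az,front_down): return Ro.from_euler('zy',[0,0]).as_matrix() if 0 else Ro.from_euler('ZY',[az,front_down],degrees=True).as_matrix()
RS=sR(-47.9,0); oS=np.array([560.7,-304.4,0])
Rts=Rg.T@RS; pts=Rg.T@(oS-pg)
def tool_for(pt,local,az,fd):
    """tool pose that puts scoop point `local` at pt"""
    R=sR(az,fd); o=np.array(pt,float)-R@np.array(local,float); Rt=R@Rts.T; return o-Rt@pts,Rt
def scoop_now():
    s=get_obs(); R=Ro.from_euler('xyz',s['eef_rot']).as_matrix(); return s['tcp_pos']+R@pts, R@Rts
def rows(poses,grip,p0=None,R0=None):
    s=get_obs(); R0=Ro.from_euler('xyz',s['eef_rot']).as_matrix() if R0 is None else R0; p0=s['tcp_pos'] if p0 is None else p0
    out=[]
    for p,R in poses:
        r=np.degrees(Ro.from_matrix(R0.T@R).as_rotvec()); t=R0.T@(p-p0)/10
        out.append([*r.round(1).tolist(),*t.round(1).tolist(),grip])
    print(str(out).replace('-0.0,','0,'))
E
python3 - <<'E'
from h import *
m=ray('top',186,273.4,50); print('pan',m); o,R=scoop_now(); print('scoop',o,Ro.from_matrix(R).as_euler('ZYX',degrees=True))
lip=o+R@[75,0,3]; print(lip, [ray('side',230+x*.45,220+y*.45,lip[2]).round() for x,y in((247,270),)])
g=lambda r,a,z: dirv(a)*r+[0,0,z]
# grip point (local -105,0,40) keyframes: r,azpos,z, yaw, fd
L=(-105,0,40)
gp=o+R@L; print('grip',gp,np.hypot(*gp[:2]),np.degrees(np.arctan2(gp[1],gp[0])))
r0=np.hypot(*gp[:2]);a0=np.degrees(np.arctan2(gp[1],gp[0]))
K=[(r0,a0,gp[2],-47.9,-12),(r0-15,a0,290,-47.9,-12),(470,-5,310,-15,-12),(450,20,310,25,-10)]
print('calls: up / swing')
n=[8,11,11]
p,Rr=None,None
for i in range(3):
  P=[]
  for k in range(1,n[i]+1):
    t=k/n[i]; t=t*t*(3-2*t) if i==0 else t
    q=[(1-t)*a+t*b for a,b in zip(K[i],K[i+1])]
    P.append(tool_for(g(*q[:3]),L,q[3],q[4]))
  rows(P,0,p,Rr); p,Rr=P[-1]
E
```

```text
pan [528.59759057 316.69237308  50.        ]
scoop [ 557.85697735 -301.4399537   115.52456558] [-47.80905954 -11.9149014   -0.15371136]
[ 606.73201434 -355.34675631  133.94432106] [array([ 581., -404.,  134.])]
grip [ 483.39110436 -219.12965523  132.98447755] 530.7398285175441 -24.38561938140843
calls: up / swing
[[-0.1, -0.1, 0.1, -0.4, 0, -0.6, 0], [-0.1, -0.1, 0.1, -1.3, -0.1, -2.1, 0], [-0.1, -0.1, 0.1, -2.6, -0.2, -4.2, 0], [-0.1, -0.1, 0.1, -4.2, -0.3, -6.7, 0], [-0.1, -0.1, 0.1, -5.7, -0.4, -9.1, 0], [-0.1, -0.1, 0.1, -7.0, -0.5, -11.3, 0], [-0.1, -0.1, 0.1, -8.0, -0.6, -12.8, 0], [-0.1, -0.1, 0.1, -8.3, -0.6, -13.4, 0]]
[[-1.8, 0, -2.4, 0.7, 1.4, -0.8, 0], [-3.6, 0.0, -4.8, 1.5, 2.8, -1.6, 0], [-5.4, 0, -7.2, 2.2, 4.2, -2.4, 0], [-7.2, 0, -9.6, 3.1, 5.5, -3.2, 0], [-9.0, 0, -11.9, 3.9, 6.7, -4.1, 0], [-10.8, 0.0, -14.3, 4.8, 8.0, -5.0, 0], [-12.6, 0.0, -16.7, 5.7, 9.1, -5.9, 0], [-14.4, 0.0, -19.1, 6.6, 10.2, -6.8, 0], [-16.2, 0, -21.5, 7.5, 11.3, -7.7, 0], [-18.0, 0.0, -23.9, 8.5, 12.3, -8.7, 0], [-19.8, 0.0, -26.3, 9.5, 13.2, -9.6, 0]]
[[-2.2, 0.2, -2.9, 0.4, 2.0, -0.3, 0], [-4.4, 0.4, -5.8, 1.0, 4.0, -0.7, 0], [-6.5, 0.5, -8.7, 1.5, 5.9, -1.1, 0], [-8.7, 0.7, -11.7, 2.2, 7.8, -1.6, 0], [-10.8, 0.9, -14.6, 2.9, 9.6, -2.1, 0], [-13.0, 1.1, -17.5, 3.6, 11.4, -2.7, 0], [-15.1, 1.3, -20.5, 4.5, 13.2, -3.3, 0], [-17.2, 1.4, -23.5, 5.3, 14.9, -3.9, 0], [-19.3, 1.6, -26.4, 6.3, 16.6, -4.6, 0], [-21.4, 1.8, -29.4, 7.2, 18.2, -5.3, 0], [-23.5, 1.9, -32.4, 8.3, 19.7, -6.1, 0]]
```

The side-view lip is lower than predicted, so the scoop may have sagged in the grip. I'll fit its pitch.

```bash
cat >> h.py <<'E'
def fit_pitch(n,loc,px,free=False):
    from scipy.optimize import least_squares
    c=cam(n); o,R=scoop_now(); L=np.array([-105,0,40.])
    def f(q):
        Rq=R@Ro.from_euler('y',q[0],degrees=True).as_matrix(); g=o+R@L+(np.array(q[1:4])if len(q)>1 else 0)
        return np.concatenate([proj(n,g+Rq@(np.array(l,float)-L),c)-p for l,p in zip(loc,px)])
    r=least_squares(f,[0.]+([0,0,0] if free else [])); print('extra pitch/shift',r.x.round(1),'res',r.fun.round(1))
E
python3 - <<'E'
from h import *
loc=[(-75,55,48),(-75,-55,48),(75,55,16),(75,-55,0)]
px=[(307.4,283),(278,311.4),(353.8,324.9),(327.7,356.8)]
fit_pitch('side',loc,px); fit_pitch('side',loc,px,True)
E
```

```text
extra pitch/shift [24.6] res [-1.6 -2.1  0.2 -2.9 -0.6 -1.  -1.6  0.7]
extra pitch/shift [ 21.7   4.1  14.  -25.4] res [-1.2  0.4  1.1 -0.7  0.2 -0.6 -0.1  0.8]
```

The scoop sagged about 23° in the grip, so its front is now about 11° down. I'll tilt the tool back straight away.

send_rows(commands=[[0,-8,0,-0.3,0,-0.5,0],[0,-16,0,-0.6,0,-1,0],[0,-22,0,-1,0,-1.5,0],[0,-22,0,-1,0,-1.5,0]])

```text
clock: 7.85
tcp_pos: [515.7, -250.0, 107.1]
eef_rot: [-3.096, 0.849, 2.312]
wrist_force: [-0.2, -1.9, -5.8]
gripper_width: 23.8
```

```bash
cat >> h.py <<'E'
def orange(n,im,box):
    hsv=cv2.cvtColor(im,cv2.COLOR_RGB2HSV); x0,y0,x1,y1=box
    m=np.zeros(im.shape[:2],np.uint8); k=cv2.inRange(hsv,(8,140,120),(25,255,255)); m[y0:y1,x0:x1]=k[y0:y1,x0:x1]
    N,_,st,ce=cv2.connectedComponentsWithStats(m); return [ (ce[i].round(1).tolist(),int(st[i,4])) for i in range(1,N) if st[i,4]>15]
def piece_pitch(name='side',im=None,box=(240,215,480,420)):
    """front-down angle of scoop from mean of the pieces (if not slid)"""
    from scipy.optimize import least_squares
    im=grab_frame(name) if im is None else im
    b=orange(name,im,box); u=np.average([x[0] for x in b],axis=0,weights=[x[1] for x in b]); print(b)
    c=cam(name); o,R=scoop_now(); L=np.array([-105,0,40.])
    f=lambda q: proj(name,o+R@L+R@Ro.from_euler('y',q[0],degrees=True).as_matrix()@(PC-L),c)-u
    r=least_squares(f,[0.]); base=-Ro.from_matrix(R).as_euler('ZYX',degrees=True)[1]
    print('tool-implied front-up',base.round(1),'sag',r.x.round(1),'res',r.fun.round(1))
PC=np.array([-10,0,16.])
E
python3 - <<'E'
from h import *
im=cv2.imread('pics/side0.png')[:,:,::-1].copy(); b=orange('side',im,(240,215,480,420)); 
P=np.array([ray('side',*x[0],17)for x in b]); L=(P-[560.7,-304.4,0])@RS; print(b,L.round())
print(get_obs()['tcp_pos'],get_obs()['qpos'].round(2),get_obs()['clock'])
im=save('side','s7.png'); import h; h.PC=np.array([*L.mean(0)[:2],16.]); piece_pitch('side',im); 
im=save('side','s8.png'); piece_pitch('side',im)
E
```

```text
[([316.9, 329.7], 143), ([333.5, 336.9], 141), ([304.6, 342.5], 127), ([321.6, 350.3], 149)] [[-30.  27.  17.]
 [ 16.  31.  17.]
 [-32. -24.  17.]
 [ 15. -19.  17.]]
[ 515.69921813 -249.99029317  107.12168614] [ 1.12 -0.07 -1.16  2.39  1.27  0.62 -0.36] 7.85
[([265.9, 256.2], 80), ([314.9, 301.2], 127), ([332.5, 310.5], 129), ([301.7, 313.9], 127), ([320.0, 323.1], 135)]
tool-implied front-up 24.0 sag [25.3] res [8.1 3.6]
[([266.1, 255.2], 80), ([316.6, 299.5], 122), ([334.3, 308.6], 124), ([303.6, 312.6], 126), ([321.8, 321.3], 132)]
tool-implied front-up 23.4 sag [13.2] res [7.7 1. ]
```

```bash
sed -i 's/box=(240,215,480,420)/box=(285,200,480,420)/; s/^PC=.*/PC=np.array([-8,4,16.])/' h.py
python3 - <<'E'
from h import *
im=cv2.imread('pics/s8.png')[:,:,::-1].copy(); piece_pitch('side',im)
im=cv2.imread('pics/s6.png')[:,:,::-1].copy(); print('old img centroid'); print(orange('side',im,(285,200,480,420)))
for i in range(2): piece_pitch()
s=get_obs(); print(s['clock'],s['qpos'].round(2),s['tcp_pos'],s['torque'],s['wrist_force'])
o,R=scoop_now(); gp=o+R@[-105,0,40]; print(gp)
E
```

```text
[([316.6, 299.5], 122), ([334.3, 308.6], 124), ([303.6, 312.6], 126), ([321.8, 321.3], 132)]
tool-implied front-up 23.4 sag [26.6] res [-1.4 -0.7]
old img centroid
[([311.6, 304.8], 119), ([328.7, 314.6], 121), ([298.8, 318.3], 123), ([316.8, 327.8], 125)]
[([317.7, 299.5], 120), ([335.0, 309.3], 126), ([304.6, 312.6], 130), ([323.0, 321.2], 130)]
tool-implied front-up 23.2 sag [23.8] res [-2.4 -1. ]
[([317.6, 300.3], 120), ([334.5, 310.4], 121), ([304.5, 313.3], 130), ([323.1, 322.2], 132)]
tool-implied front-up 23.2 sag [24.7] res [-2.4 -1.1]
8.05 [ 1.12 -0.07 -1.15  2.39  1.26  0.62 -0.35] [ 514.58356035 -249.66082109  104.70742521] [ 1.26026903  0.97057499 -0.13698663] [-0.12539378 -0.40216126 -2.8775696 ]
[ 489.23367362 -217.28890871  141.68523113]
```

The sag is steady at about 24° and the tray is level, but the arm is folded close to its limits. I'll carry the scoop outward, set it down, and regrip upright and closer to the tray.

Run:
```python
from h import *
s=get_obs(); R=Ro.from_euler('xyz',s['eef_rot']).as_matrix(); p=s['tcp_pos']; d=dirv(-47.9)
Rf=R@Ro.from_euler('y',-3,degrees=True).as_matrix()
rows([(p+d*80*t+[0,0,20*t],Rf) for t in (.25,.5,.75,1,1,1)],0)
```

```text
[[0.0, -3.0, 0, -1.7, 0.0, 1.2, 0], [0.0, -3.0, 0, -3.4, 0.1, 2.3, 0], [0.0, -3.0, 0, -5.1, 0.1, 3.5, 0], [0.0, -3.0, 0, -6.8, 0.2, 4.6, 0], [0.0, -3.0, 0, -6.8, 0.2, 4.6, 0], [0.0, -3.0, 0, -6.8, 0.2, 4.6, 0]]
```

send_rows(commands=[[0,-1,0,-1.7,0,1.2,0],[0,-2,0,-3.4,0.1,2.3,0],[0,-3,0,-5.1,0.1,3.5,0],[0,-3,0,-6.8,0.2,4.6,0],[0,-3,0,-6.8,0.2,4.6,0],[0,-3,0,-6.8,0.2,4.6,0]])

```text
clock: 8.65
tcp_pos: [568.5, -309.1, 125.5]
eef_rot: [-3.092, 0.894, 2.316]
wrist_force: [0.2, 0.4, -3.5]
gripper_width: 24.2
```

Run:
```python
from h import *
piece_pitch(); s=get_obs(); print(s['clock'],s['qpos'].round(2),s['tcp_pos'],s['wrist_force'])
o,R=scoop_now(); gp=o+R@[-105,0,40]; print(gp, -Ro.from_matrix(R).as_euler('ZYX',degrees=True)[1])
```

```text
[([293.1, 263.3], 68), ([350.2, 311.9], 136), ([367.2, 322.5], 137), ([337.2, 325.9], 149), ([356.7, 334.7], 150)]
tool-implied front-up 26.3 sag [22.7] res [0.4 0.2]
8.7 [ 1.14  0.11 -1.11  2.28  1.49  0.71 -0.39] [ 568.46804548 -308.47104645  125.63315208] [-0.2022438  -0.19146535 -3.13682361]
[ 541.81748302 -274.64613547  160.32520474] 26.289642697984736
```

```bash
sed -i 's/st\[i,4\]>15/st[i,4]>90/' h.py
python3 - <<'E'
from h import *
piece_pitch(); s=get_obs(); R=Ro.from_euler('xyz',s['eef_rot']).as_matrix()
print((R.T@[0,0,-1]).round(3))
E
```

```text
[([350.0, 311.8], 139), ([367.3, 322.2], 140), ([337.1, 325.7], 150), ([356.7, 334.4], 155)]
tool-implied front-up 26.3 sag [28.5] res [-7.  -3.8]
[0.781 0.032 0.624]
```

send_rows(commands=[[0,0,0,1.5,0.1,1.2,0],[0,0,0,3.1,0.1,2.5,0],[0,0,0,4.7,0.2,3.7,0],[0,0,0,6.2,0.3,5,0],[0,0,0,7.4,0.3,5.9,0],[0,0,0,7.8,0.3,6.2,0],[0,0,0,7.8,0.3,6.2,0],[0,0,0,7.8,0.3,6.2,0]])

```text
clock: 9.55
tcp_pos: [569.6, -308.0, 27.7]
eef_rot: [-3.092, 0.898, 2.318]
wrist_force: [0.2, -0.1, -3.3]
gripper_width: 23.6
```

Run:
```python
from h import *
piece_pitch(); s=get_obs(); print(s['clock'],s['qpos'].round(2),s['tcp_pos'],s['wrist_force'])
o,R=scoop_now(); gp=o+R@[-105,0,40]; print(gp, -Ro.from_matrix(R).as_euler('ZYX',degrees=True)[1])
print((R@Rts.T).T@[0,0,-1])
```

```text
[([348.7, 339.2], 131), ([365.5, 349.6], 130), ([336.1, 353.4], 144), ([355.5, 362.2], 148)]
tool-implied front-up 26.5 sag [29.] res [-7.  -4.2]
9.6 [ 0.99  0.44 -1.01  2.33  1.86  0.95 -0.69] [ 569.72712911 -308.16954973   27.96502382] [-0.0414959   0.27113804 -2.78696358]
[ 542.94061334 -274.30834934   62.51668486] 26.47924248122646
[0.78216058 0.03066091 0.62232205]
```

send_rows(commands=[[0,0,0,0.4,0,0.3,0],[0,0,0,0.8,0,0.6,0],[0,0,0,1.2,0,0.9,0],[0,0,0,1.5,0.1,1.2,0],[0,0,0,1.5,0.1,1.2,0]])

```text
clock: 10.1
tcp_pos: [570.2, -308.2, 7.9]
eef_rot: [-3.092, 0.898, 2.317]
wrist_force: [-0.5, -0.3, 2.7]
gripper_width: 23.9
```

send_rows(commands=[[0,0,0,0.2,0,0.15,0],[0,0,0,0.4,0,0.3,0],[0,0,0,0.4,0,0.3,0]])

```text
clock: 10.4
tcp_pos: [571.6, -308.6, 5.3]
eef_rot: [-3.093, 0.903, 2.317]
wrist_force: [-1.3, 1.3, 12.5]
gripper_width: 23.5
```

Run:
```python
from h import *
s=get_obs(); print(s['clock'],s['tcp_pos'],s['wrist_force'],s['torque'])
piece_pitch()
o,R=scoop_now(); gp=o+R@[-105,0,40]; print(gp)
save('side','s9.png'); b=cv2.imread('pics/s9.png')[260:420,250:450]; cv2.imwrite('pics/c9.png',cv2.resize(b,(750,600)))
```

```text
10.4 [ 571.55449058 -308.58111208    5.33860022] [-1.30686418  1.31517064 12.5249318 ] [-0.63890687 -0.89203517 -0.20306959]
[([350.8, 342.7], 146), ([368.2, 351.3], 146), ([338.3, 356.9], 153), ([357.8, 363.9], 163)]
tool-implied front-up 26.7 sag [23.1] res [-8.1 -3. ]
[ 544.65523934 -274.59149403   39.68995496]
```

View pics/c9.png

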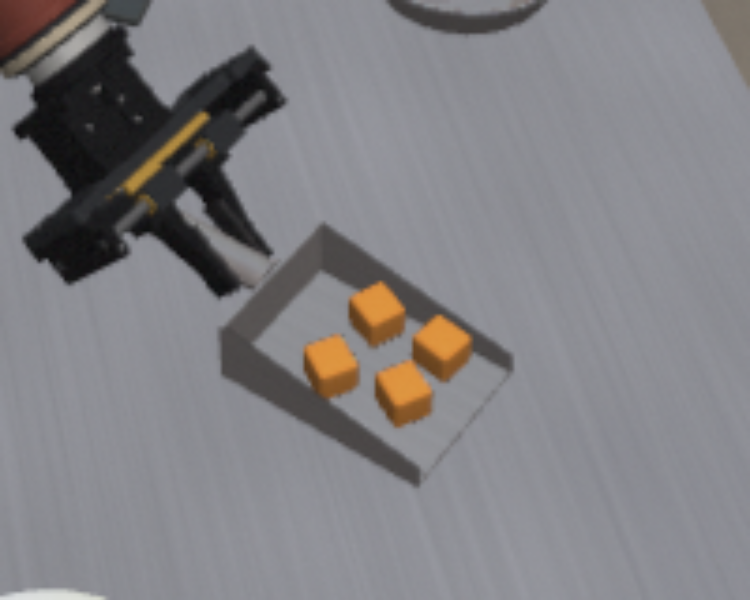

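Picture 10 shows the scoop on the table with all four pieces in it. I'll fit its flat pose from the corners, release it, and plan the regrip.

Run:
```python
from h import *
from scipy.optimize import least_squares
px=[(335.9,320),(309.2,348.5),(309.2,360.8),(386.5,357.9),(362,389.3)]
loc=[(-75,55,48),(-75,-55,48),(-75,-55,0),(75,55,0),(75,-55,0)]
c=cam('side')
f=lambda q:np.concatenate([proj('side',np.array([q[0],q[1],0])+sR(q[2],q[3] if len(q)>3 else 0)@np.array(l,float),c)-p for l,p in zip(loc,px)])
for q0 in([620,-360,-48],[620,-360,-48,0]): r=least_squares(f,q0); print(r.x.round(1),r.fun.round(1))
```

```text
[ 615.3 -357.   -47.2] [-1.2 -1.4  0.1 -0.6  0.  -0.3 -0.   0.8  1.   1.2]
[ 616.2 -357.7  -49.3   -4.7] [-0.7 -0.5 -0.7 -0.6  0.5  0.4  0.7  0.5  0.2  0.2]
```

send_rows(commands=[[0,0,0,-0.1,0,-0.1,4],[0,0,0,-0.1,0,-0.1,8.7],[0,0,0,-0.1,0,-0.1,8.7],[0,0,0,-0.1,0,-0.1,8.7],[0,0,0,-0.1,0,-0.1,8.7],[0,0,0,-0.1,0,-0.1,8.7],[0,0,0,-0.1,0,-2,8.7],[0,0,0,-0.1,0,-4,8.7],[0,0,0,-0.1,0,-6,8.7],[0,0,0,-0.1,0,-9,8.7],[0,0,0,-0.1,0,-12,8.7],[0,0,0,-0.1,0,-12,8.7]])

```text
clock: 11.7
tcp_pos: [526.5, -235.4, 86.4]
eef_rot: [-3.08, 0.895, 2.316]
wrist_force: [0.6, -0.8, 0.2]
gripper_width: 86.9
```

Run:
```python
from h import *
s=get_obs(); R=Ro.from_euler('xyz',s['eef_rot']).as_matrix(); p=s['tcp_pos']
b=orange('side',grab_frame('side'),(285,200,480,420)); P=np.array([ray('side',*x[0],17)for x in b]); print('side pieces local',((P-[615.5,-357.2,0])@sR(-47.6,0)).round())
b=orange('top',grab_frame('top'),(330,180,470,310)); P=np.array([ray('top',*x[0],20)for x in b]); print('top',((P-[615.5,-357.2,0])@sR(-47.6,0)).round() if b else b)
im=cv2.imread('pics/top0.png')[:,:,::-1].copy(); b=[x for x in orange('top',im,(330,180,470,310))] ; print(b)
d=dirv(-47.6); g=np.array([615.5,-357.2,40])-95*d; Rt=toolR(-47.6,0)
print(g); tgt=g+57*Rt[:,2]+[0,0,110]
rv=Ro.from_matrix(R.T@Rt).as_rotvec()
rows([(p+[0,0,60*min(1,t*2)]+(tgt-p-[0,0,60])*t,R@Ro.from_rotvec(rv*t).as_matrix()) for t in np.linspace(1/8,1,8)],8.7)
```

```text
side pieces local [[-13.  34.  17.]
 [ 35.  35.  17.]
 [-16. -19.  17.]
 [ 34. -12.  17.]]
top []
[]
[ 551.44127318 -287.04674264   40.        ]
[[-0.3, 6.2, -0.1, -1.3, -0.2, -0.1, 8.7], [-0.7, 12.7, -0.2, -2.4, -0.4, -0.1, 8.7], [-1.1, 19.1, -0.4, -3.4, -0.6, -0.1, 8.7], [-1.5, 25.5, -0.5, -4.5, -0.8, 0, 8.7], [-1.9, 31.9, -0.7, -4.4, -1.0, 0.9, 8.7], [-2.3, 38.3, -0.9, -4.3, -1.1, 1.9, 8.7], [-2.7, 44.7, -1.0, -4.2, -1.3, 2.9, 8.7], [-3.1, 51.1, -1.2, -4.2, -1.4, 3.8, 8.7]]
```

send_rows(commands=[[-0.3,6.2,0,-1.3,-0.2,-0.1,8.7],[-0.7,12.7,0,-2.4,-0.4,-0.1,8.7],[-1.1,19.1,-0.4,-3.4,-0.6,-0.1,8.7],[-1.5,25.5,-0.5,-4.5,-0.8,0,8.7],[-1.9,31.9,-0.7,-4.4,-1,0.9,8.7],[-2.3,38.3,-0.9,-4.3,-1.1,1.9,8.7],[-2.7,44.7,-1,-4.2,-1.3,2.9,8.7],[-3.1,51.1,-1.2,-4.2,-1.4,3.8,8.7],[-3.1,51.1,-1.2,-4.2,-1.4,3.8,8.7],[-3.1,51.1,-1.2,-4.2,-1.4,3.8,8.7]])

```text
clock: 12.8
tcp_pos: [550.6, -286.0, 87.7]
eef_rot: [3.14, -0.01, 2.31]
wrist_force: [0.2, 0.3, -0.1]
gripper_width: 87.3
```

Run:
```python
from h import *
cw=cam('wrist'); im=save('wrist','w10.png')
s=get_obs(); print(s['tcp_pos'],s['eef_rot'],s['qpos'].round(2))
d=dirv(-47.6); g=np.array([615.5,-357.2,40])-95*d; Rt=toolR(-47.6,0); go(g+57*Rt[:,2],Rt)
# pieces through wrist
b=orange('wrist',im,(150,100,500,330)); P=np.array([ray('wrist',*x[0],17,cw)for x in b]); print('wrist pieces local',((P-[615.5,-357.2,0])@sR(-47.6,0)).round())
# handle edges: scan line across the handle at local x=-150
n=np.cross([0,0,1],d); hsv=cv2.cvtColor(im,cv2.COLOR_RGB2GRAY); 
for lx in(-190,-160,-130):
  v=[int(hsv[int(q[1]),int(q[0])]) for q in [proj('wrist',np.array([615.5,-357.2,42])+lx*d+y*n,cw) for y in range(-30,31,3)] if 0<=q[0]<640 and 0<=q[1]<480]; print(lx,v)
```

```text
[ 550.71088996 -285.09739001   89.27717536] [ 3.14066496 -0.00736284  2.31160577] [ 1.24  0.62 -1.16  1.61  0.58  1.31  0.74]
row [ 0.1 -0.4  0. ] [-0.27 -0.09 10.63] deg 0.0 cm 10.6
wrist pieces local [[-24. -17.  17.]
 [-22.  36.  17.]]
-190 [163, 165, 168, 165, 167, 165, 166, 166, 160, 152, 151, 158, 157, 160, 147, 139, 166, 163, 167, 164, 168]
-160 [163, 166, 165, 166, 166, 167, 165, 165, 136, 159, 165, 165, 167, 165, 157, 134, 164, 165, 165, 164, 163]
-130 [164, 164, 165, 165, 164, 166, 164, 162, 153, 157, 165, 163, 166, 161, 154, 130, 164, 167, 167, 165, 166]
```

send_rows(commands=[[0,0,0,0.1,0.4,2.5,8.7],[0,0,0,0.1,0.4,5,8.7],[0,0,0,0.1,0.4,7.5,8.7],[0,0,0,0.1,0.4,9.5,8.7],[0,0,0,0.1,0.4,10.6,8.7],[0,0,0,0.1,0.4,10.7,0],[0,0,0,0.1,0.4,10.7,0],[0,0,0,0.1,0.4,10.7,0],[0,0,0,0.1,0.4,10.7,0],[0,0,0,0.1,0.4,10.7,0],[0,0,0,0.1,0.4,10.7,0],[0,0,0,0.1,0.4,10.7,0]])

```text
clock: 14.05
tcp_pos: [553.2, -282.9, -15.4]
eef_rot: [3.141, -0.004, 2.31]
wrist_force: [-0.9, 0.5, -0.5]
gripper_width: 38.7
```

send_rows(commands=[[0,0,0,0,0,0,0],[0,0,0,0,0,0,0],[0,0,0,0,0,0,0],[0,0,0,0,0,0,0]])

```text
clock: 14.45
tcp_pos: [553.0, -283.0, -15.5]
eef_rot: [3.141, -0.004, 2.31]
wrist_force: [-0.4, -0.8, 0.5]
gripper_width: 24.0
```

The handle is gripped at 24.0 mm. I'll tilt the front up while rising.

send_rows(commands=[[0,-4,0,-0.4,0,-0.3,0],[0,-8,0,-0.8,0,-0.8,0],[0,-12,0,-1.2,0,-1.3,0],[0,-16,0,-1.6,0,-1.8,0],[0,-20,0,-2,0,-2.4,0],[0,-25,0,-2.4,0,-3,0],[0,-25,0,-2.4,0,-3.6,0],[0,-25,0,-2.4,0,-4.5,0],[0,-25,0,-2.4,0,-5.5,0],[0,-25,0,-2.4,0,-6.5,0],[0,-25,0,-2.4,0,-6.5,0]])

```text
clock: 15.55
tcp_pos: [570.9, -301.5, 51.5]
eef_rot: [3.139, 0.434, 2.308]
wrist_force: [0.7, 0.6, -3.2]
gripper_width: 23.8
```

```bash
cat >> h.py <<'E'
GL=np.array([-93,0,40.])   # grip point in scoop
def gp_now():
    s=get_obs(); R=Ro.from_euler('xyz',s['eef_rot']).as_matrix(); return s['tcp_pos']-57*R[:,2],R
def angle2(im=None,name='side',box=(285,200,480,420),PL=np.array([[-18,27,16],[28,31,16],[-20,-24,16],[29,-17,16.]])):
    """front-down of tray, free slide s of the pieces along tray; tool x = -scoop x when vertical"""
    from scipy.optimize import least_squares
    im=grab_frame(name) if im is None else im; b=orange(name,im,box); U=np.array([x[0] for x in b])
    g,R=gp_now(); az=np.degrees(np.arctan2(-R[1,0],-R[0,0])); c=cam(name); tl=np.degrees(np.arctan2(R[:,2]@dirv(az),-R[2,2]))
    def f(q): 
        Q=np.array([proj(name,g+sR(az,q[0])@(l+[q[1],0,0]-GL),c) for l in PL]); D=np.linalg.norm(Q[:,None]-U[None],axis=2)
        i=D.argmin(1) ; return (Q-U[i]).ravel()
    r=min((least_squares(f,[a,0.]) for a in(-25,-10,5,20)),key=lambda r:r.cost); print(len(b),'az',az.round(1),'tool tilt',tl.round(1),'grip',g.round(),'front down, slide',r.x.round(1),'res',r.fun.round(1))
E
python3 - <<'E'
from h import *
s=get_obs();print(s['clock'],s['qpos'].round(2),s['wrist_force'],s['gripper_width'])
im=save('side','s11.png'); angle2(im); angle2()
E
```

```text
15.55 [ 1.25  0.37 -1.1   2.    0.87  0.77  0.39] [ 0.7147373   0.55984778 -3.23716907] 23.83926122991301
4 az -47.8 tool tilt 24.8 grip [ 554. -284.  102.] front down, slide [ 4.9 11.4] res [-0.   1.5  0.1 -1.5 -0.1  0.9 -0.4 -0.1]
4 az -47.7 tool tilt 24.8 grip [ 554. -284.  101.] front down, slide [ 5.1 11.6] res [ 0.1  1.5 -0.  -1.4 -0.1  0.8 -0.3 -0.1]
```

send_rows(commands=[[0,-4,0,-0.7,0,-0.7,0],[0,-8,0,-1.4,0,-1.3,0],[0,-12,0,-2,0,-1.9,0],[0,-15,0,-2.4,0,-2,0],[0,-15,0,-2.4,0,-2,0],[0,-15,0,-2.4,0,-2,0]])

```text
clock: 16.25
tcp_pos: [578.3, -310.3, 77.1]
eef_rot: [-3.141, 0.692, 2.311]
wrist_force: [-0.3, -0.7, -3.4]
gripper_width: 23.8
```

Run:
```python
from h import *
s=get_obs();print(s['clock'],s['qpos'].round(2),s['wrist_force'],s['gripper_width'])
im=save('side','s12.png'); angle2(im); 
b=cv2.imread('pics/s12.png')[240:400,260:440]; cv2.imwrite('pics/c12.png',cv2.resize(b,(675,600)))
```

```text
16.25 [ 1.14  0.21 -1.01  2.18  1.22  0.61 -0.04] [-0.322247   -0.67058472 -3.42265098] 23.836181142811075
4 az -47.7 tool tilt 39.7 grip [ 554. -284.  121.] front down, slide [ 0.9 16.1] res [ 0.1  1.2 -0.1 -1.2  0.1  0.4 -0.4  0. ]
```

View pics/c12.png

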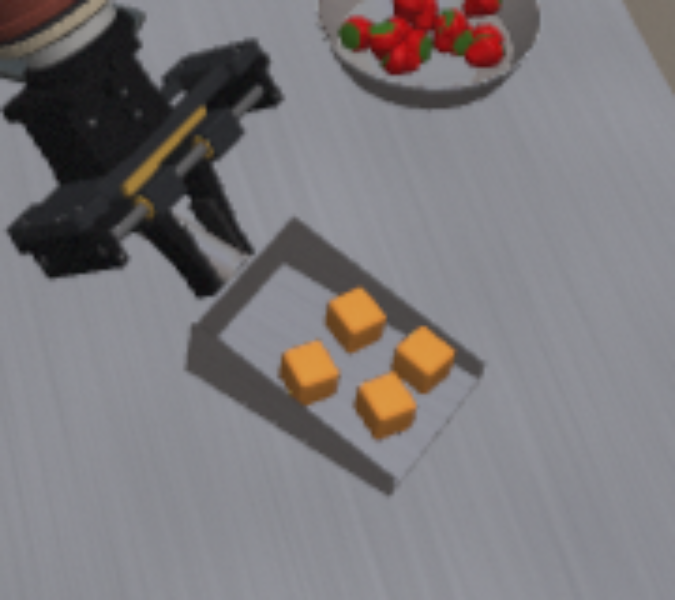

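Picture 11 shows all four pieces still in the tray but slid forward, with the front pair about 15 mm from the lip. I'll fit the pitch now and again a moment later to measure the creep.

Run:
```python
from h import *
from scipy.optimize import least_squares
px=[(338.7,298.1),(311.5,328),(310.1,338.1),(389.1,337.3),(364.5,372)]
loc=np.array([(-75,55,48),(-75,-55,48),(-75,-55,0),(75,55,16),(75,-55,0.)])
c=cam('side'); g,R=gp_now()
f=lambda q:np.concatenate([proj('side',g+sR(q[1],q[0])@(l-[-93+q[2],q[3],40]),c)-p for l,p in zip(loc,px)])
r=least_squares(f,[0,-47.7,0,0]); print('fd,az,gx,gy',r.x.round(1),r.fun.round(1))
for i in range(3): angle2()
print(get_obs()['clock'])
```

```text
fd,az,gx,gy [  6.3 -47.   -6.4   3.3] [-0.9 -1.   0.2 -1.5 -0.4  0.9  0.8  0.   0.3  1.3]
4 az -47.7 tool tilt 39.7 grip [ 554. -284.  121.] front down, slide [ 0.8 16.3] res [ 0.3  1.5 -0.1 -1.2  0.1  0.4 -0.5 -0.1]
4 az -47.8 tool tilt 39.7 grip [ 554. -284.  121.] front down, slide [ 0.7 16.3] res [ 0.3  1.5 -0.2 -1.3  0.1  0.5 -0.5 -0.1]
4 az -47.8 tool tilt 39.7 grip [ 554. -284.  121.] front down, slide [ 0.6 16.5] res [ 0.2  1.6 -0.2 -1.4  0.1  0.6 -0.4 -0.1]
16.45
```

The pitch doesn't creep while the scoop is held still. The slip came from jerks, so I'll use smooth profiles: lift high and tilt back gently.

send_rows(commands=[[0,-0.5,0,-0.24,0,-0.23,0],[0,-1.5,0,-0.73,0,-0.69,0],[0,-2.5,0,-1.4,0,-1.38,0],[0,-3.5,0,-2.27,0,-2.31,0],[0,-4.5,0,-3.26,0,-3.38,0],[0,-5.5,0,-4.26,0,-4.46,0],[0,-6.5,0,-5.25,0,-5.54,0],[0,-7.5,0,-6.25,0,-6.61,0],[0,-8.5,0,-7.11,0,-7.54,0],[0,-9.5,0,-7.72,0,-8.2,0],[0,-10,0,-8.03,0,-8.5,0],[0,-10,0,-8.03,0,-8.5,0]])

```text
clock: 17.65
tcp_pos: [583.4, -316.0, 194.8]
eef_rot: [-3.141, 0.87, 2.311]
wrist_force: [0.1, -1.3, -3.6]
gripper_width: 23.8
```

Run:
```python
from h import *
s=get_obs();print(s['clock'],s['qpos'].round(2),s['wrist_force'],s['gripper_width'])
im=save('side','s13.png'); print(orange('side',im,(285,150,480,420))); angle2(im,box=(285,150,480,420))
```

```text
17.65 [ 1.2  -0.09 -1.03  2.19  1.05  0.5   0.06] [ 0.14440667 -1.34811287 -3.64282492] 23.754923767667517
[([297.9, 244.2], 91), ([360.1, 288.3], 171), ([380.0, 296.1], 171), ([346.9, 302.6], 178), ([369.2, 309.0], 189)]
5 az -47.6 tool tilt 49.8 grip [ 554. -284.  231.] front down, slide [-6.7 19.5] res [ 0.4  1.  -0.4 -0.8  0.4  0.4 -0.6 -0. ]
```

```bash
cat >> h.py <<'E'
def path(keys,n,grip,chunk=12,ease=True):
    """keys: (x,y,z,az,tilt) of the grip point; smooth over n rows; start pose measured"""
    from scipy.interpolate import PchipInterpolator
    K=np.array(keys,float); d=np.r_[0,np.cumsum(np.maximum(np.linalg.norm(np.diff(K[:,:3],axis=0),axis=1)/25,np.abs(np.diff(K[:,3:],axis=0)).max(1)/5)+1e-6)]
    f=PchipInterpolator(d/d[-1],K); t=np.linspace(0,1,n+1)[1:]; t=t*t*(3-2*t)*.6+.4*t if ease else t
    P=[]
    for k in f(t): R=toolR(k[3],k[4]); P.append((k[:3]+57*R[:,2],R))
    p,R=None,None
    for i in range(0,n,chunk): rows(P[i:i+chunk],grip,p,R); p,R=P[min(i+chunk,n)-1]
E
python3 - <<'E'
from h import *
g,R=gp_now()
path([(*g,-47.6,49.8),(560,-120,275,0,50),(540,20,280,60,50),(528,85,270,90,48)],36,0)
E
```

```text
[[-1.4, 0, -1.1, 0.1, 0.6, -0.5, 0], [-2.9, 0, -2.5, 0.3, 1.4, -1.1, 0], [-4.8, -0.1, -4.0, 0.5, 2.2, -1.8, 0], [-6.9, -0.1, -5.8, 0.7, 3.2, -2.6, 0], [-9.2, -0.1, -7.8, 0.9, 4.2, -3.5, 0], [-11.7, -0.1, -9.9, 1.2, 5.4, -4.5, 0], [-14.4, -0.1, -12.2, 1.6, 6.5, -5.5, 0], [-17.4, -0.2, -14.6, 1.9, 7.8, -6.6, 0], [-20.4, -0.2, -17.2, 2.3, 9.0, -7.7, 0], [-23.6, -0.2, -19.9, 2.8, 10.2, -8.8, 0], [-27.0, -0.2, -22.7, 3.3, 11.5, -10.0, 0], [-30.4, -0.2, -25.6, 3.9, 12.7, -11.1, 0]]
[[-3.6, 0, -3.0, 0, 1.7, -0.3, 0], [-7.2, 0, -6.0, 0.1, 3.4, -0.5, 0], [-10.9, 0, -9.2, 0.2, 5.1, -0.8, 0], [-14.7, 0, -12.3, 0.4, 6.7, -1.1, 0], [-18.4, 0, -15.5, 0.6, 8.2, -1.5, 0], [-22.3, 0, -18.7, 0.9, 9.7, -1.9, 0], [-26.1, 0, -21.9, 1.2, 11.1, -2.3, 0], [-29.8, 0, -25.0, 1.5, 12.5, -2.8, 0], [-33.6, 0, -28.2, 1.8, 13.8, -3.3, 0], [-37.3, 0, -31.3, 2.2, 15.1, -3.8, 0], [-40.9, 0, -34.4, 2.6, 16.3, -4.3, 0], [-44.5, 0, -37.3, 3.0, 17.5, -4.8, 0]]
[[-3.5, 0.0, -2.9, -0.4, 1.1, 0.5, 0], [-6.8, 0.0, -5.7, -0.8, 2.2, 0.9, 0], [-10.0, 0.0, -8.4, -1.1, 3.2, 1.4, 0], [-13.1, 0.2, -11.0, -1.4, 4.2, 1.8, 0], [-16.0, 0.4, -13.5, -1.6, 5.1, 2.2, 0], [-18.7, 0.6, -15.8, -1.7, 6.0, 2.6, 0], [-21.1, 0.9, -18.0, -1.8, 6.7, 3.0, 0], [-23.4, 1.2, -20.0, -1.9, 7.4, 3.3, 0], [-25.4, 1.4, -21.9, -1.9, 8.1, 3.6, 0], [-27.2, 1.6, -23.5, -2.0, 8.6, 3.8, 0], [-28.7, 1.8, -24.9, -2.0, 9.1, 4.0, 0], [-30.0, 1.9, -26.1, -2.0, 9.5, 4.2, 0]]
```

send_rows(commands=[[-1.4,0,-1.1,0.1,0.6,-0.5,0],[-2.9,0,-2.5,0.3,1.4,-1.1,0],[-4.8,-0.1,-4,0.5,2.2,-1.8,0],[-6.9,-0.1,-5.8,0.7,3.2,-2.6,0],[-9.2,-0.1,-7.8,0.9,4.2,-3.5,0],[-11.7,-0.1,-9.9,1.2,5.4,-4.5,0],[-14.4,-0.1,-12.2,1.6,6.5,-5.5,0],[-17.4,-0.2,-14.6,1.9,7.8,-6.6,0],[-20.4,-0.2,-17.2,2.3,9,-7.7,0],[-23.6,-0.2,-19.9,2.8,10.2,-8.8,0],[-27,-0.2,-22.7,3.3,11.5,-10,0],[-30.4,-0.2,-25.6,3.9,12.7,-11.1,0]])

```text
clock: 18.9
tcp_pos: [602.6, -148.5, 234.6]
eef_rot: [3.141, 0.869, 3.007]
wrist_force: [0.3, -0.4, -3.4]
gripper_width: 23.8
```

Run:
```python
from h import *
s=get_obs();print(s['clock'],s['qpos'].round(2),s['wrist_force'],s['gripper_width'])
im=save('side','s14.png'); print(orange('side',im,(285,100,520,420))); angle2(im,box=(305,100,520,420))
g,R=gp_now(); path([(*g,-9.5,49.8),(550,-50,280,30,50),(540,20,280,60,50),(528,85,270,90,48)],24,0)
```

```text
18.9 [ 0.06 -0.33  0.12  2.32 -0.02  0.28  1.65] [ 0.29707654 -0.44885466 -3.35644171] 23.80577465932311
[([343.8, 221.3], 230), ([364.2, 218.6], 256)]
2 az -7.3 tool tilt 49.8 grip [ 560. -141.  272.] front down, slide [-5.3 15.5] res [-0.5 -6.1 -2.3 -6.9  1.5  7.7  1.3  5.9]
[[0.2, 0.0, 0.2, 0.0, 0.4, -0.1, 0], [-1.7, 0, -1.5, 0.0, 1.2, -0.3, 0], [-4.0, 0, -3.4, 0.1, 2.1, -0.5, 0], [-6.7, -0.1, -5.7, 0.1, 3.1, -0.7, 0], [-9.7, -0.1, -8.2, 0.2, 4.3, -1.0, 0], [-13.0, -0.1, -11.0, 0.3, 5.6, -1.3, 0], [-16.6, -0.1, -14.0, 0.5, 7.0, -1.6, 0], [-20.3, -0.2, -17.1, 0.7, 8.4, -2.0, 0], [-24.2, -0.2, -20.3, 0.9, 9.9, -2.4, 0], [-28.2, -0.2, -23.7, 1.3, 11.4, -2.8, 0], [-32.2, -0.2, -27.1, 1.6, 12.9, -3.2, 0], [-36.3, -0.2, -30.6, 2.0, 14.4, -3.7, 0]]
[[-4.1, 0.0, -3.5, -0.4, 1.5, 0.5, 0], [-8.2, 0, -6.9, -0.8, 3.0, 1.0, 0], [-12.2, 0.0, -10.2, -1.2, 4.4, 1.4, 0], [-16.1, 0.0, -13.5, -1.5, 5.8, 1.8, 0], [-19.8, 0.1, -16.6, -1.7, 7.0, 2.1, 0], [-23.3, 0.3, -19.7, -1.8, 8.2, 2.5, 0], [-26.5, 0.6, -22.5, -1.9, 9.3, 2.8, 0], [-29.4, 0.9, -25.1, -1.9, 10.3, 3.1, 0], [-32.0, 1.2, -27.5, -1.9, 11.1, 3.3, 0], [-34.3, 1.5, -29.6, -1.8, 11.9, 3.6, 0], [-36.1, 1.7, -31.3, -1.8, 12.5, 3.7, 0], [-37.5, 1.9, -32.6, -1.8, 12.9, 3.9, 0]]
```

send_rows(commands=[[0,0,0,0,0.4,-0.1,0],[-1.7,0,-1.5,0,1.2,-0.3,0],[-4,0,-3.4,0.1,2.1,-0.5,0],[-6.7,-0.1,-5.7,0.1,3.1,-0.7,0],[-9.7,-0.1,-8.2,0.2,4.3,-1,0],[-13,-0.1,-11,0.3,5.6,-1.3,0],[-16.6,-0.1,-14,0.5,7,-1.6,0],[-20.3,-0.2,-17.1,0.7,8.4,-2,0],[-24.2,-0.2,-20.3,0.9,9.9,-2.4,0],[-28.2,-0.2,-23.7,1.3,11.4,-2.8,0],[-32.2,-0.2,-27.1,1.6,12.9,-3.2,0],[-36.3,-0.2,-30.6,2,14.4,-3.7,0]])

```text
clock: 20.15
tcp_pos: [600.9, 18.4, 259.2]
eef_rot: [3.137, 0.807, -2.496]
wrist_force: [0.4, 0.2, -2.5]
gripper_width: 23.6
```

Run:
```python
from h import *
s=get_obs();print(s['clock'],s['qpos'].round(2),s['wrist_force'],s['gripper_width'])
im=save('side','s15.png'); print(orange('side',im,(285,100,520,420)));im=save('top','t15.png'); print(orange('top',im,(200,150,420,300))); 
g,R=gp_now(); az=np.degrees(np.arctan2(-R[1,0],-R[0,0])); print(g,az,np.degrees(np.arccos(-R[2,2])))
path([(*g,az,49.5),(528,85,270,90,48)],11,0)
```

```text
20.15 [-0.77 -0.38  0.9   2.13 -0.42  0.72  2.65] [ 0.38036744  0.22391289 -2.54401892] 23.596324844294013
[([327.1, 164.1], 305)]
[([243.0, 209.8], 94), ([267.8, 211.6], 91), ([255.0, 222.2], 91), ([203.2, 280.1], 193)]
[568.94083569  -3.74664898 299.8492826 ] 37.331886915034296 46.358460634424084
[[-1.8, -3.1, -1.8, -0.3, 0.7, 0.2, 0], [-4.7, -2.9, -4.4, -0.2, 1.7, 0.4, 0], [-8.3, -2.8, -7.7, -0.1, 2.9, 0.7, 0], [-12.5, -2.6, -11.6, 0.1, 4.4, 1.0, 0], [-17.0, -2.4, -15.7, 0.3, 5.9, 1.3, 0], [-21.5, -2.2, -19.9, 0.5, 7.4, 1.6, 0], [-26.0, -2.0, -24.0, 0.8, 8.9, 1.9, 0], [-30.1, -1.8, -27.9, 1.1, 10.2, 2.1, 0], [-33.7, -1.7, -31.3, 1.3, 11.4, 2.2, 0], [-36.5, -1.6, -34.0, 1.5, 12.3, 2.4, 0], [-38.5, -1.5, -35.8, 1.7, 12.9, 2.4, 0]]
```

```bash
sed -i 's/st\[i,4\]>90/st[i,4]>MINA/; s/^PC=.*/MINA=40/' h.py
python3 - <<'E'
from h import *
im=cv2.imread('pics/t15.png')[:,:,::-1].copy(); print(orange('top',im,(215,150,420,300)))
g,R=gp_now(); az=np.degrees(np.arctan2(-R[1,0],-R[0,0])); print(g,az)
path([(*g,az,46.4),(500,70,262,52,47),(465,103,225,66,44)],12,0)
E
```

```text
[([252.8, 201.1], 90), ([243.0, 209.8], 94), ([267.8, 211.6], 91), ([255.0, 222.2], 91)]
[568.94083569  -3.74664898 299.8492826 ] 37.331886915034296
[[-0.4, -0.2, -0.6, 0.2, 0.9, 0.1, 0], [-1.3, -0.3, -1.4, 0.5, 2.2, 0.3, 0], [-2.6, -0.4, -2.7, 0.9, 3.8, 0.5, 0], [-4.2, -0.5, -4.2, 1.4, 5.6, 0.7, 0], [-6.1, -0.6, -6.0, 2.0, 7.5, 1.1, 0], [-8.3, -0.6, -8.0, 2.7, 9.3, 1.4, 0], [-10.5, -0.6, -10.1, 3.5, 11.1, 1.8, 0], [-12.8, -0.3, -12.3, 4.3, 12.7, 2.2, 0], [-15.1, 0.4, -14.7, 5.2, 14.1, 2.6, 0], [-17.2, 1.2, -17.0, 6.0, 15.2, 3.0, 0], [-19.0, 1.9, -18.9, 6.7, 16.1, 3.3, 0], [-20.1, 2.3, -20.2, 7.2, 16.7, 3.6, 0]]
```

All four pieces are still on the scoop. Moving on toward the pan.

send_rows(commands=[[-0.4,-0.2,-0.6,0.2,0.9,0.1,0],[-1.3,-0.3,-1.4,0.5,2.2,0.3,0],[-2.6,-0.4,-2.7,0.9,3.8,0.5,0],[-4.2,-0.5,-4.2,1.4,5.6,0.7,0],[-6.1,-0.6,-6,2,7.5,1.1,0],[-8.3,-0.6,-8,2.7,9.3,1.4,0],[-10.5,-0.6,-10.1,3.5,11.1,1.8,0],[-12.8,-0.3,-12.3,4.3,12.7,2.2,0],[-15.1,0.4,-14.7,5.2,14.1,2.6,0],[-17.2,1.2,-17,6,15.2,3,0],[-19,1.9,-18.9,6.7,16.1,3.3,0],[-20.1,2.3,-20.2,7.2,16.7,3.6,0]])

```text
clock: 21.45
tcp_pos: [504.4, 196.6, 204.3]
eef_rot: [3.124, 0.668, -2.062]
wrist_force: [0.0, 0.7, -3.3]
gripper_width: 24.0
```

Run:
```python
from h import *
s=get_obs();print(s['clock'],s['qpos'].round(2),s['wrist_force'],s['gripper_width'])
g,R=gp_now(); az=np.degrees(np.arctan2(-R[1,0],-R[0,0])); print(g,az,np.degrees(np.arccos(-R[2,2])))
im=save('top','t16.png'); b=orange('top',im,(100,150,420,300)); print(b)
for x in b:
  P=ray('top',*x[0],g[2]-20); print((sR(az,-3).T@(P-g)+[-93,0,40]).round(),P.round())
```

```text
21.45 [-1.1  -0.38  0.9   2.17 -0.31  0.82  2.65] [ 0.03787191  0.6615758  -3.25425526] 24.023025967341006
[488.6617662  164.97716186 249.03687661] 61.874607792996734 38.29843288623174
[([178.3, 277.3], 774), ([197.6, 260.5], 90), ([178.0, 268.0], 88), ([191.6, 273.7], 92)]
[19. 61. 14.] [488. 294. 229.]
[-5. -1. 15.] [532. 243. 229.]
[32. 40. 13.] [513. 295. 229.]
[-8. 37. 16.] [496. 258. 229.]
```

Run:
```python
from h import *
g,R=gp_now(); az=np.degrees(np.arctan2(-R[1,0],-R[0,0]))
path([(*g,az,38.3),(456,150,218,64,31),(455,163,245,64,19),(465,190,272,64,6),(477,214,293,64,-6),(485,232,302,64,-14)],20,0,ease=False)
```

```text
[[0.6, 1.9, -0.6, 2.0, 0.7, 0.3, 0], [0.1, 3.9, -1.2, 3.7, 1.5, 0.5, 0], [-0.1, 6.2, -1.5, 4.7, 2.0, 0.6, 0], [-0.1, 8.6, -1.6, 5.0, 2.1, 0.5, 0], [0, 11.2, -1.6, 4.8, 2.2, 0.2, 0], [0.0, 14.0, -1.6, 4.4, 2.4, -0.3, 0], [0.0, 16.8, -1.6, 3.9, 2.6, -0.8, 0], [0.1, 19.6, -1.6, 3.5, 2.8, -1.2, 0], [0.1, 22.3, -1.6, 3.0, 2.9, -1.4, 0], [0.2, 25.0, -1.6, 2.4, 3.0, -1.6, 0], [0.2, 27.8, -1.6, 1.8, 3.0, -1.8, 0], [0.2, 30.5, -1.6, 1.2, 3.1, -1.9, 0]]
[[0, 2.7, 0, -0.4, 0.0, -0.4, 0], [0.0, 5.4, 0.0, -0.8, 0.0, -0.9, 0], [0.0, 8.2, 0.0, -1.2, 0.0, -1.3, 0], [0.0, 10.9, 0.0, -1.6, 0, -1.8, 0], [0, 13.6, 0.0, -2.0, 0, -2.1, 0], [0, 16.3, 0.0, -2.4, 0.0, -2.5, 0], [0.0, 19.0, 0.0, -2.9, 0.0, -2.8, 0], [0.0, 21.8, 0.0, -3.4, 0.1, -3.0, 0]]
```

send_rows(commands=[[0.4,1.9,-0.6,2,0.7,0.3,0],[0.1,3.9,-1.2,3.7,1.5,0.5,0],[0,6.2,-1.5,4.7,2,0.6,0],[0,8.6,-1.6,5,2.1,0.5,0],[0,11.2,-1.6,4.8,2.2,0.2,0],[0,14,-1.6,4.4,2.4,-0.3,0],[0,16.8,-1.6,3.9,2.6,-0.8,0],[0.1,19.6,-1.6,3.5,2.8,-1.2,0],[0.1,22.3,-1.6,3,2.9,-1.4,0],[0.2,25,-1.6,2.4,3,-1.6,0],[0.2,27.8,-1.6,1.8,3,-1.8,0],[0.2,30.5,-1.6,1.2,3.1,-1.9,0]])

```text
clock: 22.7
tcp_pos: [468.1, 190.6, 212.9]
eef_rot: [-3.142, 0.135, -2.031]
wrist_force: [-0.3, -0.1, -2.4]
gripper_width: 23.8
```

Run:
```python
from h import *
s=get_obs();print(s['clock'],s['qpos'].round(2),s['wrist_force'],s['gripper_width'])
g,R=gp_now(); az=np.degrees(np.arctan2(-R[1,0],-R[0,0])); print(g,az,np.degrees(np.arccos(-R[2,2])))
for n,b in(('top',(100,150,420,320)),('side',(200,100,520,300))):
  im=save(n,n+'17.png'); print(n,orange(n,im,b))
path([(*g,az,38.3-30),(465,190,272,64,6),(477,214,293,64,-6),(485,232,302,64,-14)],10,0,ease=False)
```

```text
22.7 [-1.   -0.1   0.56  1.88 -0.03  1.24  2.25] [-0.29766454 -0.13193687 -2.38388605] 23.823971401951674
[464.72034799 183.76106363 269.34026873] 63.62287692772196 7.739618151196731
top [([172.3, 277.3], 535)]
side [([262.1, 178.8], 405)]
[[-0.1, 1.7, -0.2, -0.2, 0.2, -0.2, 0], [-0.1, 4.0, -0.2, -0.6, 0.3, -0.5, 0], [-0.1, 6.2, -0.2, -0.9, 0.3, -0.8, 0], [-0.1, 8.4, -0.2, -1.2, 0.3, -1.2, 0], [-0.1, 10.6, -0.2, -1.5, 0.2, -1.6, 0], [-0.1, 12.9, -0.2, -1.9, 0.2, -2.0, 0], [0, 15.1, -0.2, -2.2, 0.2, -2.3, 0], [0, 17.3, -0.2, -2.6, 0.2, -2.5, 0], [0, 19.6, -0.2, -2.9, 0.2, -2.7, 0], [0, 21.8, -0.2, -3.3, 0.2, -3.0, 0]]
```

The force dropped by about 0.9 N, which is the four pieces leaving. I'll finish the tilt to be sure.

send_rows(commands=[[0,1.7,-0.2,-0.2,0.2,-0.2,0],[0,4,-0.2,-0.6,0.3,-0.5,0],[0,6.2,-0.2,-0.9,0.3,-0.8,0],[0,8.4,-0.2,-1.2,0.3,-1.2,0],[0,10.6,-0.2,-1.5,0.2,-1.6,0],[0,12.9,-0.2,-1.9,0.2,-2,0],[0,15.1,-0.2,-2.2,0.2,-2.3,0],[0,15.1,-0.2,-2.2,0.2,-2.3,0],[0,15.1,-0.2,-2.2,0.2,-2.3,0]])

```text
clock: 23.7
tcp_pos: [474.7, 207.7, 238.0]
eef_rot: [3.141, -0.126, -2.028]
wrist_force: [-0.4, -0.4, -2.4]
gripper_width: 23.2
```

Run:
```python
from h import *
s=get_obs();print(s['clock'],s['qpos'].round(2),s['wrist_force'],s['torque'])
g,R=gp_now(); az=np.degrees(np.arctan2(-R[1,0],-R[0,0])); print(g,az,np.degrees(np.arccos(-R[2,2])))
for n,b in(('top',(0,0,640,400)),('side',(0,100,640,480))):
  im=save(n,n+'18.png'); print(n,[x for x in orange(n,im,b)])
g=np.array(g)
path([(*g,az,-7.4),(475,170,300,58,20),(545,20,290,25,25),(540,-190,230,-35,25)],24,0)
```

```text
23.7 [-1.04  0.12  0.54  1.64  0.01  1.5   2.19] [-0.36973403 -0.35454586 -2.38523374] [ 0.23423475 -0.16783914 -0.00940988]
[477.83077977 214.11812227 294.56976825] 63.81533879312286 7.214936941710596
top [([63.2, 362.8], 1545)]
side [([174.9, 128.9], 589), ([262.1, 179.1], 383)]
[[0.0, -3.1, 0.0, -0.2, 0.0, -0.1, 0], [0, -7.2, 0.3, -0.4, 0, -0.2, 0], [0, -12.0, 0.8, -0.4, -0.2, -0.3, 0], [0.0, -17.0, 1.6, -0.3, -0.4, -0.5, 0], [0.2, -21.7, 2.9, 0.1, -0.8, -0.6, 0], [0.4, -25.5, 4.4, 0.8, -1.4, -0.7, 0], [0.8, -27.6, 6.4, 1.8, -2.1, -0.6, 0], [1.3, -28.9, 10.3, 3.1, -3.9, -0.4, 0], [2.3, -30.1, 16.2, 4.8, -6.9, -0.1, 0], [3.5, -30.8, 23.5, 6.9, -10.5, 0.3, 0], [4.8, -31.1, 31.3, 9.2, -13.8, 0.9, 0], [6.0, -31.0, 38.5, 11.6, -16.0, 1.4, 0]]
[[2.7, 0, 5.9, 1.2, -2.6, -0.2, 0], [5.5, 0, 11.7, 2.3, -5.1, -0.3, 0], [8.1, 0, 17.5, 3.6, -7.6, -0.3, 0], [10.7, 0, 23.0, 4.8, -9.8, -0.3, 0], [13.2, 0, 28.4, 6.0, -11.9, -0.2, 0], [15.6, 0, 33.4, 7.1, -13.9, 0, 0], [17.8, 0, 38.1, 8.2, -15.6, 0.1, 0], [19.8, 0, 42.5, 9.3, -17.1, 0.3, 0], [21.6, 0, 46.3, 10.2, -18.4, 0.5, 0], [23.2, 0, 49.7, 11.0, -19.5, 0.7, 0], [24.5, 0, 52.5, 11.7, -20.3, 0.8, 0], [25.5, 0, 54.6, 12.2, -21.0, 0.9, 0]]
```

send_rows(commands=[[0,-3.1,0,-0.2,0,-0.1,0],[0,-7.2,0.3,-0.4,0,-0.2,0],[0,-12,0.8,-0.4,-0.2,-0.3,0],[0,-17,1.6,-0.3,-0.4,-0.5,0],[0.2,-21.7,2.9,0.1,-0.8,-0.6,0],[0.4,-25.5,4.4,0.8,-1.4,-0.7,0],[0.8,-27.6,6.4,1.8,-2.1,-0.6,0],[1.3,-28.9,10.3,3.1,-3.9,-0.4,0],[2.3,-30.1,16.2,4.8,-6.9,-0.1,0],[3.5,-30.8,23.5,6.9,-10.5,0.3,0],[4.8,-31.1,31.3,9.2,-13.8,0.9,0],[6,-31,38.5,11.6,-16,1.4,0]])

```text
clock: 25.0
tcp_pos: [567.8, 29.1, 238.9]
eef_rot: [3.141, 0.437, -2.709]
wrist_force: [0.0, -0.2, -3.0]
gripper_width: 23.9
```

send_rows(commands=[[2.7,0,5.9,1.2,-2.6,-0.2,0],[5.5,0,11.7,2.3,-5.1,-0.3,0],[8.1,0,17.5,3.6,-7.6,-0.3,0],[10.7,0,23,4.8,-9.8,-0.3,0],[13.2,0,28.4,6,-11.9,-0.2,0],[15.6,0,33.4,7.1,-13.9,0,0],[17.8,0,38.1,8.2,-15.6,0.1,0],[19.8,0,42.5,9.3,-17.1,0.3,0],[21.6,0,46.3,10.2,-18.4,0.5,0],[23.2,0,49.7,11,-19.5,0.7,0],[24.5,0,52.5,11.7,-20.3,0.8,0],[25.5,0,54.6,12.2,-21,0.9,0]])

```text
clock: 26.2
tcp_pos: [559.6, -204.3, 178.8]
eef_rot: [-3.141, 0.436, 2.528]
wrist_force: [0.5, -0.4, -2.4]
gripper_width: 23.9
```

Run:
```python
from h import *
s=get_obs();print(s['clock'],s['qpos'].round(2),s['wrist_force'],s['torque'])
g,R=gp_now(); az=np.degrees(np.arctan2(-R[1,0],-R[0,0])); print(g,az,np.degrees(np.arccos(-R[2,2])))
for n,b in(('top',(0,0,640,480)),('side',(0,100,640,480))):
  im=save(n,n+'19.png'); print(n,[x for x in orange(n,im,b)])
path([(*g,az,25),(550,-240,140,-45,38),(550,-250,75,-45,38)],12,0)
```

```text
26.2 [-0.39 -0.13  0.5   2.04  0.36  0.85  0.89] [ 0.51097226 -0.3885106  -2.427752  ] [ 0.58521478  0.51892024 -0.0687721 ]
[ 539.98202286 -190.44609143  230.4200801 ] -35.183048899972604 24.976759577868336
top [([184.9, 272.2], 1588), ([63.1, 362.7], 1542)]
side [([173.5, 130.2], 496), ([245.1, 182.0], 51)]
[[0.5, -1.6, 1.1, -0.3, -0.4, 0.7, 0], [1.2, -3.7, 2.6, -0.6, -1.0, 1.8, 0], [2.2, -6.2, 4.2, -0.9, -1.7, 3.1, 0], [3.2, -8.7, 5.8, -1.1, -2.4, 4.6, 0], [4.2, -10.9, 7.2, -1.2, -3.1, 6.2, 0], [4.9, -12.4, 8.1, -1.1, -3.6, 7.9, 0], [5.1, -13.0, 8.5, -0.8, -4.1, 9.5, 0], [5.1, -13.0, 8.5, -0.3, -4.4, 11.1, 0], [5.1, -13.0, 8.5, 0.2, -4.6, 12.6, 0], [5.1, -13.0, 8.5, 0.7, -4.8, 13.9, 0], [5.1, -13.0, 8.5, 1.2, -4.9, 15.0, 0], [5.1, -13.0, 8.5, 1.5, -4.9, 15.7, 0]]
```

send_rows(commands=[[0.5,-1.6,1.1,-0.3,-0.4,0.7,0],[1.2,-3.7,2.6,-0.6,-1,1.8,0],[2.2,-6.2,4.2,-0.9,-1.7,3.1,0],[3.2,-8.7,5.8,-1.1,-2.4,4.6,0],[4.2,-10.9,7.2,-1.2,-3.1,6.2,0],[4.9,-12.4,8.1,-1.1,-3.6,7.9,0],[5.1,-13,8.5,-0.8,-4.1,9.5,0],[5.1,-13,8.5,-0.3,-4.4,11.1,0],[5.1,-13,8.5,0.2,-4.6,12.6,0],[5.1,-13,8.5,0.7,-4.8,13.9,0],[5.1,-13,8.5,1.2,-4.9,15,0],[5.1,-13,8.5,1.5,-4.9,15.7,0]])

```text
clock: 27.5
tcp_pos: [575.2, -273.3, 29.9]
eef_rot: [3.14, 0.663, 2.359]
wrist_force: [0.3, 0.6, -2.5]
gripper_width: 23.8
```

Run:
```python
from h import *
s=get_obs();print(s['clock'],s['qpos'].round(2),s['wrist_force'],s['torque'])
g,R=gp_now(); az=np.degrees(np.arctan2(-R[1,0],-R[0,0])); print(g,az,np.degrees(np.arccos(-R[2,2])))
path([(*g,az,38),(*(g+[0,0,40.5-g[2]]),az,38)],10,0)
```

```text
27.5 [-0.3   0.14  0.45  2.29  1.09  0.36 -0.05] [ 0.28076046  0.59589257 -2.51600522] [0.88080806 0.76557976 0.02432178]
[ 550.23494156 -248.63548676   74.77734487] -44.83308835734936 37.98714968965612
[[0.1, 0, 0, 0.1, 0, 0.2, 0], [0.1, 0, 0, 0.3, 0, 0.4, 0], [0.1, 0, 0, 0.5, 0, 0.7, 0], [0.1, 0, 0, 0.8, 0, 1.0, 0], [0.1, 0, 0, 1.1, 0, 1.4, 0], [0.1, 0, 0, 1.3, 0, 1.7, 0], [0.1, 0, 0, 1.6, 0, 2.0, 0], [0.1, 0, 0, 1.8, 0, 2.3, 0], [0.1, 0, 0, 2.0, 0, 2.5, 0], [0.1, 0, 0, 2.1, 0, 2.7, 0]]
```

send_rows(commands=[[0,0,0,0.1,0,0.2,0],[0,0,0,0.3,0,0.4,0],[0,0,0,0.5,0,0.7,0],[0,0,0,0.8,0,1,0],[0,0,0,1.1,0,1.4,0],[0,0,0,1.3,0,1.7,0],[0,0,0,1.6,0,2,0],[0,0,0,1.75,0,2.2,0],[0,0,0,1.75,0,2.2,0]])

```text
clock: 28.4
tcp_pos: [575.5, -272.9, 2.3]
eef_rot: [3.14, 0.664, 2.36]
wrist_force: [-0.6, -0.0, -0.5]
gripper_width: 24.0
```

send_rows(commands=[[0,0,0,0.15,0,0.2,0],[0,0,0,0.3,0,0.4,0],[0,0,0,0.3,0,0.4,0]])

```text
clock: 28.7
tcp_pos: [575.9, -273.2, -2.2]
eef_rot: [3.14, 0.664, 2.359]
wrist_force: [1.2, -0.8, 0.9]
gripper_width: 23.9
```

send_rows(commands=[[0,0,0,0.1,0,0.12,0],[0,0,0,0.18,0,0.24,0],[0,0,0,0.18,0,0.24,2.6],[0,0,0,0.18,0,0.24,4],[0,0,0,0.18,0,0.24,8.7],[0,0,0,0.18,0,0.24,8.7],[0,0,0,0.18,0,0.24,8.7],[0,0,0,0.18,0,0.24,8.7],[0,0,0,0.18,0,0.24,8.7],[0,0,0,0.18,0,-3,8.7],[0,0,0,0.18,0,-7,8.7],[0,0,0,0.18,0,-12,8.7]])

```text
clock: 29.9
tcp_pos: [520.3, -219.9, 90.7]
eef_rot: [-3.14, 0.661, 2.361]
wrist_force: [2.4, 0.7, 0.4]
gripper_width: 85.3
```

Run:
```python
from h import *
s=get_obs();print(s['clock'],s['qpos'].round(2),s['wrist_force'])
g,R=gp_now(); az=np.degrees(np.arctan2(-R[1,0],-R[0,0])); print(g,az)
# gun: thermo_grip
go_=np.array([502.2,60.5,0]); ga=-32.2; d=dirv(ga); tg=go_+14*d+[0,0,130]; print('thermo_grip',tg)
path([(*g,az,38),(530,-150,230,-35,15),(*(tg+[0,0,110]),ga,0)],18,8.7)
```

```text
29.9 [-0.39 -0.14  0.36  2.37  0.96  0.63  0.05] [2.40183282 0.73958365 0.40158414]
[ 495.47047015 -195.14571697  135.71825732] -44.7416549997852
thermo_grip [514.04670433  53.03973214 130.        ]
[[-0.7, 2.0, -0.8, -0.5, 0.5, -0.7, 8.7], [-1.4, 4.9, -1.9, -1.2, 1.1, -1.7, 8.7], [-2.3, 8.4, -3.2, -1.9, 1.9, -2.9, 8.7], [-3.1, 12.2, -4.8, -2.6, 2.9, -4.3, 8.7], [-3.8, 16.1, -6.4, -3.2, 3.9, -5.8, 8.7], [-4.2, 19.7, -7.8, -3.4, 4.9, -7.2, 8.7], [-4.5, 22.7, -8.8, -3.0, 5.8, -8.3, 8.7], [-4.5, 25.2, -9.4, -2.2, 6.8, -9.2, 8.7], [-4.5, 27.7, -10.0, -1.2, 7.9, -10.1, 8.7], [-4.5, 30.0, -10.5, 0, 9.1, -11.2, 8.7], [-4.5, 32.1, -11.0, 1.3, 10.5, -12.4, 8.7], [-4.4, 33.9, -11.3, 2.6, 11.9, -13.5, 8.7]]
[[0, 1.4, -0.2, 1.5, 1.8, -0.2, 8.7], [0, 2.5, -0.4, 3.0, 3.6, -0.3, 8.7], [0, 3.2, -0.5, 4.4, 5.2, -0.5, 8.7], [0, 3.6, -0.6, 5.7, 6.6, -0.6, 8.7], [0, 3.8, -0.6, 6.8, 7.9, -0.6, 8.7], [0, 3.9, -0.6, 7.6, 8.8, -0.7, 8.7]]
```

The scoop is released. Next I'll go above the gun with 20° of forward tilt.

Run:
```python
from h import *
g,R=gp_now(); az=np.degrees(np.arctan2(-R[1,0],-R[0,0]))
path([(*g,az,38),(525,-150,240,-40,25),(514,53,246,-32.2,20)],18,8.7)
```

```text
[[-0.3, 1.2, -0.3, -0.6, 0.4, -0.8, 8.7], [-0.6, 2.9, -0.7, -1.5, 0.9, -1.9, 8.7], [-0.9, 4.9, -1.2, -2.4, 1.6, -3.3, 8.7], [-1.3, 7.1, -1.8, -3.4, 2.5, -4.8, 8.7], [-1.7, 9.4, -2.5, -4.1, 3.4, -6.5, 8.7], [-2.1, 11.3, -3.2, -4.5, 4.4, -7.9, 8.7], [-2.5, 12.8, -4.0, -4.4, 5.4, -9.0, 8.7], [-3.0, 13.7, -4.8, -3.6, 6.3, -9.7, 8.7], [-3.4, 14.6, -5.6, -2.7, 7.5, -10.5, 8.7], [-3.8, 15.4, -6.4, -1.6, 8.8, -11.4, 8.7], [-4.2, 16.1, -7.2, -0.4, 10.3, -12.4, 8.7], [-4.6, 16.7, -7.9, 0.9, 11.8, -13.5, 8.7]]
[[-0.3, 0.5, -0.7, 1.4, 1.8, -0.6, 8.7], [-0.5, 0.8, -1.4, 2.7, 3.6, -1.1, 8.7], [-0.8, 1.0, -2.0, 4.0, 5.2, -1.6, 8.7], [-1.0, 1.1, -2.5, 5.2, 6.7, -2.1, 8.7], [-1.1, 1.2, -3.0, 6.2, 7.9, -2.5, 8.7], [-1.2, 1.2, -3.3, 7.0, 8.8, -2.8, 8.7]]
```

send_rows(commands=[[-0.3,1.2,-0.3,-0.6,0.4,-0.8,8.7],[-0.6,2.9,-0.7,-1.5,0.9,-1.9,8.7],[-0.9,4.9,-1.2,-2.4,1.6,-3.3,8.7],[-1.3,7.1,-1.8,-3.4,2.5,-4.8,8.7],[-1.7,9.4,-2.5,-4.1,3.4,-6.5,8.7],[-2.1,11.3,-3.2,-4.5,4.4,-7.9,8.7],[-2.5,12.8,-4,-4.4,5.4,-9,8.7],[-3,13.7,-4.8,-3.6,6.3,-9.7,8.7],[-3.4,14.6,-5.6,-2.7,7.5,-10.5,8.7],[-3.8,15.4,-6.4,-1.6,8.8,-11.4,8.7],[-4.2,16.1,-7.2,-0.4,10.3,-12.4,8.7],[-4.6,16.7,-7.9,0.9,11.8,-13.5,8.7]])

```text
clock: 31.1
tcp_pos: [540.5, -70.8, 191.5]
eef_rot: [3.139, 0.371, 2.52]
wrist_force: [0.9, -0.0, -0.3]
gripper_width: 86.8
```

send_rows(commands=[[-0.3,0.5,-0.7,1.4,1.8,-0.6,8.7],[-0.5,0.8,-1.4,2.7,3.6,-1.1,8.7],[-0.8,1,-2,4,5.2,-1.6,8.7],[-1,1.1,-2.5,5.2,6.7,-2.1,8.7],[-1.1,1.2,-3,6.2,7.9,-2.5,8.7],[-1.2,1.2,-3.3,7,8.8,-2.8,8.7],[-1.2,1.2,-3.3,7,8.8,-2.8,8.7],[-1.2,1.2,-3.3,7,8.8,-2.8,8.7]])

```text
clock: 31.9
tcp_pos: [531.0, 42.2, 192.8]
eef_rot: [3.14, 0.351, 2.579]
wrist_force: [0.1, -0.4, -0.2]
gripper_width: 86.9
```

Run:
```python
from h import *
cw=cam('wrist'); im=save('wrist','w20.png'); save('top','t20.png'); save('side','s20.png')
s=get_obs();print(s['clock'],s['qpos'].round(2)); g,R=gp_now(); print(g,np.degrees(np.arctan2(-R[1,0],-R[0,0])))
w=cv2.imread('pics/w20.png'); d=dirv(-32.2); n=np.cross([0,0,1],d); o=np.array([502.2,60.5,10])
for l in [(-48.5,0,143),(-48.5,20,143),(-48.5,-20,143),(70,20,143),(70,-20,143)]:
  u=proj('wrist',o+l[0]*d+l[1]*n+[0,0,l[2]-10],cw); print(l,u.round()); cv2.circle(w,tuple(int(v) for v in u),3,(0,255,0),1)
sd=cv2.imread('pics/s20.png')[150:390,160:480]; tp=cv2.imread('pics/t20.png')[215:325,150:300]
col=np.vstack([sd,cv2.resize(tp,(320,235))])
cv2.imwrite('pics/c20.png',np.hstack([w[5:480,80:560],col[:475]]))
```

```text
32.05 [-0.66 -0.13  0.26  2.    0.36  1.09  0.47]
[514.41734764  52.01038372 246.4022034 ] -32.288447314977915
(-48.5, 0, 143) [320.  97.]
(-48.5, 20, 143) [356.  97.]
(-48.5, -20, 143) [284.  97.]
(70, 20, 143) [347. 259.]
(70, -20, 143) [293. 259.]
```

View pics/c20.png

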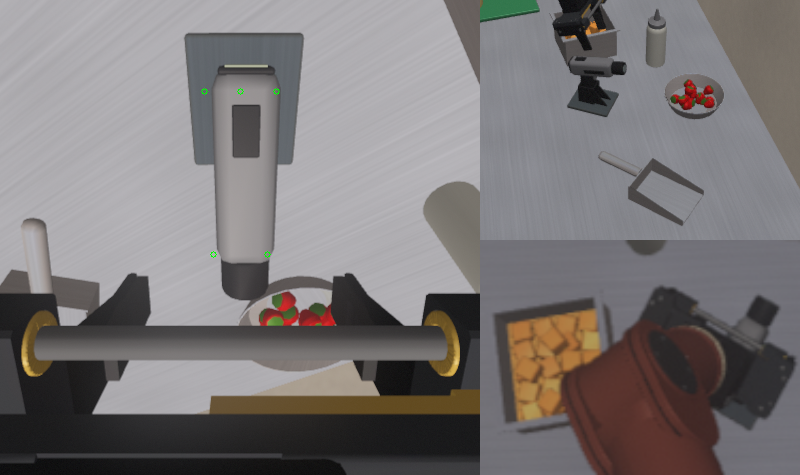

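Picture 12 (the last) shows the scoop flat and empty, with the handle at left and the tray whole. The gun's barrel is about 6 px right of the model. The stand plate corners are at wrist px (267,40), (383,39), (276,169) and (372,169). I'll refine the stand pose from those corners and the nose tip.

Run:
```python
from h import *
from scipy.optimize import least_squares
cw=cam('wrist')
px=[(267,40),(383,39),(372,169),(276,169)]
P=np.array([ray('wrist',*p,10,cw) for p in px]); print(P.round(),P.mean(0).round(1),[np.linalg.norm(P[i]-P[(i+1)%4]).round() for i in range(4)])
loc=[(-60,-50,10),(-60,50,10),(60,50,10),(60,-50,10)]
f=lambda q:np.concatenate([proj('wrist',np.array([q[0],q[1],0])+sR(q[2],0)@np.array(l,float),cw)-p for l,p in zip(loc,px)])
r=least_squares(f,[502,60,-32]); print(r.x.round(1),r.fun.round(1))
x=r.x; R=sR(x[2],0); o=np.array([x[0],x[1],10])
for nm,l in [('lens top edge',(102.4,0,156.6)),('nose root top',(76.5,0,151)),('rear top',(-48.5,0,143)),('rear top L',(-48.5,20,143)),('barrel mid side',(14,20,125)),('barrel mid side',(14,-20,125))]: print(nm,proj('wrist',o+R@np.array(l,float),cw).round())
tg=o+R@[14,0,120]; print('tgrip',tg); 
Rt=toolR(x[2],20); t=tg+[0,0,5]; go(t+57*Rt[:,2],Rt); go(t+[0,0,60]+57*Rt[:,2],Rt)
```

```text
[[433.  52.  10.]
 [483. 134.  10.]
 [584.  71.  10.]
 [532. -11.  10.]] [508.   61.3  10. ] [np.float64(96.0), np.float64(118.0), np.float64(98.0), np.float64(118.0)]
[508.5  61.1 -32.2] [-2.7 -1.   2.4 -0.2  1.2  1.2 -0.9  1.4]
lens top edge [326. 317.]
nose root top [326. 287.]
rear top [328. 111.]
rear top L [365. 111.]
barrel mid side [356. 194.]
barrel mid side [297. 194.]
tgrip [520.35475977  53.61666963 130.        ]
row [ 0.1  0.1 -0.1] [ 3.45  0.42 10.6 ] deg 0.0 cm 11.2
row [ 0.1  0.1 -0.1] [1.39 0.43 4.97] deg 0.0 cm 5.2
```

send_rows(commands=[[0,0,0,0.7,0.2,1.8,8.7],[0,0,0,1.4,0.4,3.6,8.7],[0,0,0,2.1,0.4,5.4,8.7],[0,0,0,2.8,0.4,7.4,8.7],[0,0,0,3.5,0.4,9.3,8.7],[0,0,0,3.9,0.4,10.4,8.7],[0,0,0,3.9,0.4,10.4,8.7],[0,0,0,3.9,0.4,10.4,3],[0,0,0,3.9,0.4,10.4,0],[0,0,0,3.9,0.4,10.4,0],[0,0,0,3.9,0.4,10.4,0],[0,0,0,3.9,0.4,10.4,0]])

```text
clock: 33.25
tcp_pos: [532.7, 46.8, 82.1]
eef_rot: [3.139, 0.351, 2.58]
wrist_force: [0.3, -0.0, -0.2]
gripper_width: 54.9
```

send_rows(commands=[[0,0,0,0,0,0,0],[0,0,0,0,0,0,0],[0,0,0,0,0,0,0]])

```text
clock: 33.55
tcp_pos: [532.6, 46.7, 81.8]
eef_rot: [3.139, 0.351, 2.58]
wrist_force: [-0.4, 0.5, 0.9]
gripper_width: 39.7
```

Run:
```python
from h import *
s=get_obs();print(s['clock'],s['qpos'].round(2),s['wrist_force'],s['gripper_width']); g,R=gp_now(); print(g)
print((R.T@[0,0,1]).round(3)); save('side','s21.png')
```

```text
33.55 [-0.66 -0.01  0.27  2.14  0.39  0.84  0.38] [-0.40705077  0.52429671  0.85942496] 39.729797968826475
[515.89293055  57.01334692 135.34042784]
[-0.344  0.002 -0.939]
```

The gun's barrel is gripped at 39.7 mm. Drawing it straight up.

send_rows(commands=[[0,0,0,-0.1,0,-0.28,0],[0,0,0,-0.31,0,-0.85,0],[0,0,0,-0.62,0,-1.69,0],[0,0,0,-1.03,0,-2.82,0],[0,0,0,-1.51,0,-4.13,0],[0,0,0,-2,0,-5.45,0],[0,0,0,-2.48,0,-6.76,0],[0,0,0,-2.96,0,-8.08,0],[0,0,0,-3.37,0,-9.2,0],[0,0,0,-3.65,0,-9.95,0],[0,0,0,-3.75,0,-10.2,0],[0,0,0,-3.75,0,-10.2,0]])

```text
clock: 34.8
tcp_pos: [532.6, 46.4, 190.7]
eef_rot: [3.139, 0.351, 2.579]
wrist_force: [-0.5, 0.1, -2.5]
gripper_width: 40.0
```

Run:
```python
from h import *
s=get_obs();print(s['clock'],s['qpos'].round(2),s['wrist_force'],s['torque'],s['gripper_width']); g,R=gp_now(); print(g)
cw=cam('wrist'); im=save('wrist','w22.png'); save('side','s22.png'); gr=cv2.cvtColor(im,cv2.COLOR_RGB2GRAY)
im0=cv2.imread('pics/w20.png',0)
# nose/rear in wrist view along the barrel centre line
print('w22 column',[(v,int(gr[v,322])) for v in range(0,330,8)])
az=-32.2; m=np.array([528.6,314.,50])
for psi,b in[(30,55),(45,55)]:
  th=b+11.5; d=dirv(psi); look=d*np.cos(np.radians(b))-[0,0,np.sin(np.radians(b))]; lens=m-165*look; G=lens-sR(psi,th)@np.array([92+5-5,0,19-5.]); print(psi,lens.round(),G.round(),np.hypot(*G[:2]),np.degrees(np.arctan2(G[1],G[0])))
```

```text
34.8 [-0.67 -0.13  0.26  2.    0.36  1.08  0.46] [-0.50694212  0.12144018 -2.51759031] [ 3.39939528e-01  3.17238724e-01 -1.24148386e-04] 39.97398111804867
[515.89125688  56.77541727 244.17840847]
w22 column [(0, 192), (8, 193), (16, 191), (24, 189), (32, 192), (40, 78), (48, 113), (56, 113), (64, 112), (72, 93), (80, 47), (88, 45), (96, 87), (104, 110), (112, 111), (120, 111), (128, 49), (136, 50), (144, 49), (152, 105), (160, 215), (168, 64), (176, 92), (184, 132), (192, 149), (200, 164), (208, 172), (216, 172), (224, 171), (232, 91), (240, 89), (248, 88), (256, 86), (264, 85), (272, 83), (280, 82), (288, 80), (296, 79), (304, 144), (312, 166), (320, 165), (328, 165)]
30 [447. 267. 185.] [404. 242. 264.] 470.6790406995913 30.929081572390505
45 [462. 247. 185.] [427. 212. 264.] 476.45478226827146 26.428491805720626
```

Run:
```python
from h import *
def asc(f,x0,y0,x1,y1,sx,sy):
    g=cv2.imread(f,0)[y0:y1,x0:x1]; g=cv2.resize(g,((x1-x0)//sx,(y1-y0)//sy),interpolation=cv2.INTER_AREA)
    for i,r in enumerate(g): print('%3d '%(y0+i*sy)+''.join(' .:-=+*#%@'[9-min(9,int(v)//22)] for v in r))
asc('pics/w22.png',200,0,460,340,4,8)
s=cam('side'); print('side pred lens, grip', proj('side',np.array([508.5,61.1,10+109])+sR(-32.2,0)@[106,0,139.]).round(), proj('side',gp_now()[0]).round())
asc('pics/s22.png',240,130,330,230,1,2)
```

```text
0 .................................................................
  8 .................................................................
 16 .................................................................
 24 .................................................................
 32 .................................................................
 40 ..............:=+++++++++++++++++++++++=+=+=-....................
 48 ...............=============================-....................
 56 ...............=============================:....................
 64 ...............==============++=++==========.....................
 72 ...............-=======*############+=======.....................
 80 ...............:======+#############*=======.....................
 88 ...............:======+**************======-.....................
 96 ................======+*#===+++=++**+======-.....................
104 ................======++#====+====**+======:.....................
112 ................-=====++#+===+====**+======......................
120 ................-======+###########*+======.....
[... 5932 characters left out ...]
--------------------------------=++
216 -------===----------=@@@@@@@@@@%@%+-------------------------------------------------------
218 --------------------=#%@@@@@%@@%#=--------------------------------------------------------
220 ----------------------==+**####*=---------------------------------------------------------
222 ----------------------------==------------------------------------------------------------
224 ------------------------------------------------------------------------------------------
226 ----------------------=+*++===------------------------------------------------------------
228 ---------------------=*%%%%%%%##++++==----------------------------------------------------
```

The gun hangs level with no sag: its lens is at side px (305,184) against the predicted (308,186). Now to plan the aiming pose.

```bash
cat >> h.py <<'E'
LG=np.array([92.5,0,13.8])
def aim(m,psi,b,dist):
    d=dirv(psi); look=d*np.cos(np.radians(b))-[0,0,np.sin(np.radians(b))]; lens=m-dist*look; return lens, lens-sR(psi,b+11.5)@LG
E
python3 - <<'E'
from h import *
b=orange('top',grab_frame('top'),(140,220,230,320)); print(b)
m=np.array([528.6,314.,50])
lens,G=aim(m,38,55,165); print(lens,G)
g,R=gp_now(); path([(*g,-32.2,20),(485,130,305,5,0),(440,195,310,32,-33),(*G,38,-46.5)],24,0)
E
```

```text
[([180.9, 268.9], 1229)]
[454.02257402 255.73372902 185.16008731] [414.98474359 225.23403321 264.48540704]
[[-0.5, 0.6, -1.7, 0.2, 0.3, -0.5, 0], [-1.3, 1.3, -3.9, 0.4, 0.6, -1.1, 0], [-2.2, 2.3, -6.5, 0.6, 1.1, -1.8, 0], [-3.1, 3.5, -9.5, 1.0, 1.5, -2.6, 0], [-4.0, 5.0, -12.8, 1.4, 2.0, -3.5, 0], [-4.8, 6.8, -16.4, 2.0, 2.5, -4.4, 0], [-5.6, 8.9, -20.2, 2.6, 3.0, -5.3, 0], [-6.1, 11.3, -24.3, 3.3, 3.4, -6.2, 0], [-6.5, 13.9, -28.4, 4.1, 3.9, -7.1, 0], [-6.6, 16.6, -32.6, 5.0, 4.3, -7.8, 0], [-6.4, 19.5, -36.9, 6.0, 4.6, -8.4, 0], [-5.9, 22.7, -41.3, 7.0, 4.8, -8.9, 0]]
[[0.4, 4.1, -4.1, 0.8, 0.9, -0.1, 0], [1.1, 8.6, -8.1, 1.7, 1.7, -0.2, 0], [2.2, 13.3, -11.9, 2.6, 2.5, -0.3, 0], [3.4, 17.9, -15.2, 3.5, 3.2, -0.5, 0], [4.8, 22.3, -18.1, 4.3, 3.9, -0.7, 0], [6.2, 26.3, -20.4, 5.1, 4.5, -0.8, 0], [7.6, 29.8, -22.3, 5.8, 5.1, -0.9, 0], [8.8, 33.0, -23.7, 6.4, 5.7, -0.5, 0], [10.0, 35.9, -24.8, 7.0, 6.3, 0.4, 0], [11.0, 38.3, -25.7, 7.4, 6.8, 1.4, 0], [11.8, 40.4, -26.3, 7.8, 7.2, 2.3, 0], [12.5, 41.9, -26.7, 8.1, 7.6, 2.9, 0]]
```

send_rows(commands=[[-0.5,0.6,-1.7,0.2,0.3,-0.5,0],[-1.3,1.3,-3.9,0.4,0.6,-1.1,0],[-2.2,2.3,-6.5,0.6,1.1,-1.8,0],[-3.1,3.5,-9.5,1,1.5,-2.6,0],[-4,5,-12.8,1.4,2,-3.5,0],[-4.8,6.8,-16.4,2,2.5,-4.4,0],[-5.6,8.9,-20.2,2.6,3,-5.3,0],[-6.1,11.3,-24.3,3.3,3.4,-6.2,0],[-6.5,13.9,-28.4,4.1,3.9,-7.1,0],[-6.6,16.6,-32.6,5,4.3,-7.8,0],[-6.4,19.5,-36.9,6,4.6,-8.4,0],[-5.9,22.7,-41.3,7,4.8,-8.9,0]])

```text
clock: 36.15
tcp_pos: [476.1, 138.3, 250.0]
eef_rot: [3.141, -0.065, -2.977]
wrist_force: [0.6, 0.0, -1.8]
gripper_width: 40.0
```

send_rows(commands=[[0.4,4.1,-4.1,0.8,0.9,-0.1,0],[1.1,8.6,-8.1,1.7,1.7,-0.2,0],[2.2,13.3,-11.9,2.6,2.5,-0.3,0],[3.4,17.9,-15.2,3.5,3.2,-0.5,0],[4.8,22.3,-18.1,4.3,3.9,-0.7,0],[6.2,26.3,-20.4,5.1,4.5,-0.8,0],[7.6,29.8,-22.3,5.8,5.1,-0.9,0],[8.8,33,-23.7,6.4,5.7,-0.5,0],[10,35.9,-24.8,7,6.3,0.4,0],[11,38.3,-25.7,7.4,6.8,1.4,0],[11.8,40.4,-26.3,7.8,7.2,2.3,0],[12.5,41.9,-26.7,8.1,7.6,2.9,0]])

```text
clock: 37.35
tcp_pos: [382.2, 200.1, 224.8]
eef_rot: [-3.141, -0.813, -2.477]
wrist_force: [0.6, 1.0, -2.4]
gripper_width: 40.0
```

```bash
cat >> h.py <<'E'
def gun_now():
    s=get_obs(); R=Ro.from_euler('xyz',s['eef_rot']).as_matrix(); g=s['tcp_pos']-57*R[:,2]
    # gun frame in tool from grasp: tool tilted +20 about level gun
    Rtg=toolR(-32.2,20).T@sR(-32.2,0); Rg_=R@Rtg; return g+Rg_@LG, Rg_@Ro.from_euler('y',-0.2).as_matrix()[:,0], g
E
python3 - <<'E'
from h import *
s=get_obs();print(s['clock'],s['qpos'].round(2),s['wrist_force'],s['torque'],s['gripper_width'])
L,k,g=gun_now(); m=np.array([528.6,314,50]); t=(50-L[2])/k[2]; print('lens',L.round(),'down',np.degrees(np.arcsin(-k[2])).round(1),'hits',(L+t*k).round(),'dist',np.linalg.norm(m-L).round())
im=save('side','s25.png'); u=proj('side',L); print('lens px',u.round(),'pan px',proj('side',m).round())
def asc(f,x0,y0,x1,y1,sx,sy):
    g=cv2.imread(f,0)[y0:y1,x0:x1]; g=cv2.resize(g,((x1-x0)//sx,(y1-y0)//sy),interpolation=cv2.INTER_AREA)
    for i,r in enumerate(g): print('%3d '%(y0+i*sy)+''.join(' .:-=+*#%@'[9-min(9,int(v)//22)] for v in r))
x,y=int(u[0]),int(u[1]); asc('pics/s25.png',x-60,max(0,y-60),x+60,y+50,1,2)
save('top','t25.png'); print('top lens',proj('top',L).round(),orange('top',cv2.imread('pics/t25.png')[:,:,::-1].copy(),(140,220,230,320)))
E
```

```text
37.35 [-0.81  0.55  0.28  1.36 -0.03  2.05  1.73] [ 0.59206354  0.99023445 -2.35244177] [ 0.85386483 -1.06687276 -0.00378555] 40.04355775000603
lens [454. 256. 185.] down 55.1 hits [527. 314.  50.] dist 165.0
lens px [240. 161.] pan px [265. 184.]
101 ============================*%%%%%###++================+#%%%%%%%#%%%%%%%%%%%%%%@@@@@#++=================================
103 ===========================*%%%%%%%%%%#**++===========+%%%@%%%%%%%%%%%%%%%@%%@@@@@@@%%%#+===============================
105 ===========================+#@%@@@@@%%#%%###*+++=====*%%@%%%%%%%%%%%%%%%*%%%%@@@@@@@@@@@%#*=============================
107 ===========================*%%@@@@@@@@@%%#%%%%###*+++%%%%%%%%@%%@@%%%%%%%%%%@@@@@@@@@@@@@#+=============================
109 ==========================*%%%#*#%@@%%%%#=++*#%%%%###%%%%%%%%%%@%%%%%%%%%%%@@@@@@@@@@%++++==============================
111 =========================*%%@%%##**#%%%%#**+===+*##%%%%%%%%%%%%%%%%%%%%%%@@@@@@@@@@@%+==================================
113 =========================*#%@@@@%%%#%%%%%%%###+====+*##%%%%%%%%%%%%%%%%%%@@@@@@@@@@%+=============
[... 5389 characters left out ...]
****+---
201 ------------------------------------------------------------+#####**************************************************+---
203 -------------------------------------------------------------+####**************************************************+---
205 ----------------------------------------==----=---------------+###********************************************++++===---
207 -------------------------------------=---==--===---------------+##***********************************++++===------------
209 ------------------------------------=----====-==---------------=+##*************************++++===---------------------
top lens [196. 292.] [([192.3, 253.1], 150), ([184.7, 287.4], 91)]
```

Run:
```python
from h import *
s=get_obs(); print(s['clock'],abs(s['qd']).max())
for f in('top0','top19'): 
  b=orange('top',cv2.imread(f'pics/{f}.png')[:,:,::-1].copy(),(140,220,230,320)); 
  im=cv2.imread(f'pics/{f}.png'); k=cv2.inRange(cv2.cvtColor(im,cv2.COLOR_BGR2HSV),(8,110,80),(28,255,255))[220:320,140:230]; pts=cv2.findNonZero(k); r=cv2.minAreaRect(pts); c=(r[0][0]+140,r[0][1]+220); print(f,b,'rect',c,r[1:],ray('top',*c,50).round())
L,k,g=gun_now(); R=toolR(0,0)
s_=Ro.from_euler('xyz',s['eef_rot']).as_matrix()@(toolR(-32.2,20).T@sR(-32.2,0))
for l in [(-13.5,0,-125),(-13.5+17,15,-125),(-13.5-17,-15,-125)]: print('foot px',proj('side',g+s_@np.array(l,float)).round(),(g+s_@np.array(l,float)).round())
# pan rim near-left corner in side view: same pixels before/after?
a=cv2.imread('pics/side0.png',0).astype(int); b=cv2.imread('pics/s25.png',0).astype(int); print('pan diff',abs(a-b)[190:215,238:300].mean(),'bowl',abs(a-b)[225:270,345:405].mean(),'bottle',abs(a-b)[165:215,325:350].mean(),'plates',abs(a-b)[430:480,225:300].mean())
```

```text
37.45 0.04030096067129149
top0 [([185.2, 272.2], 1614)] rect (185.18461990356445, 272.97692489624023) ((47.38126754760742, 42.29584503173828), 82.87498474121094) [530. 319.  50.]
top19 [([184.9, 272.2], 1588)] rect (185.18461990356445, 272.97692489624023) ((47.38126754760742, 42.29584503173828), 82.87498474121094) [530. 319.  50.]
foot px [195. 176.] [320. 152. 226.]
foot px [193. 178.] [316. 168. 211.]
foot px [196. 175.] [324. 136. 242.]
pan diff 10.049677419354838 bowl 3.3137037037037036 bottle 3.5288 plates 4.713066666666666
```

The gun matches the prediction in the side view: lens at about (240,161), foot at about (196,176). The top view shows the pan hasn't moved. I'll make a small aim correction towards the mean pan centre and then settle.

send_rows(commands=[[0,0,0,0.2,-0.1,0.2,0],[0,0,0,0.4,-0.15,0.45,0],[0,0,0,0.4,-0.15,0.45,0],[0,0,0,0.4,-0.15,0.45,0],[0,0,0,0.4,-0.15,0.45,0],[0,0,0,0.4,-0.15,0.45,0],[0,0,0,0.4,-0.15,0.45,0],[0,0,0,0.4,-0.15,0.45,0],[0,0,0,0.4,-0.15,0.45,0],[0,0,0,0.4,-0.15,0.45,0]])

```text
clock: 38.45
tcp_pos: [378.8, 195.0, 225.9]
eef_rot: [-3.141, -0.81, -2.477]
wrist_force: [0.3, -0.6, -1.3]
gripper_width: 39.9
```

Run:
```python
from h import *
s=get_obs(); L,k,g=gun_now(); t=(50-L[2])/k[2]
print(s['clock'],abs(s['qd']).max(),s['qpos'].round(2),s['wrist_force'],s['gripper_width'],'lens',L.round(),'down',np.degrees(np.arcsin(-k[2])),'hits',(L+t*k).round(),'dist',t)
save('side','s26.png'); a=cv2.imread('pics/s25.png',0).astype(int); b=cv2.imread('pics/s26.png',0).astype(int)
# shift of gun between the frames
sh,r=cv2.phaseCorrelate(a[140:180,185:250].astype(np.float32),b[140:180,185:250].astype(np.float32)); print('shift px',sh,'expected',proj('side',L)-np.array([240,161]))
if abs(s['qd']).max()<.02 and s['gripper_width']>38: print(close_job())
```

```text
38.45 0.0023176987227926608 [-0.81  0.54  0.28  1.38 -0.03  2.05  1.73] [ 0.25207215 -0.56498259 -1.33403173] 39.8500765098449 lens [450. 251. 186.] down 54.95423763589457 hits [526. 310.  50.] dist 166.1130462424668
shift px (-0.4890289215069572, 0.6393797003972566) expected [-0.84544487  1.01130857]
the job is handed in; nothing more can be done
None
```

The job is handed in at 38.5 s. The four melon pieces are tipped out over the pan, the scoop is back flat on the table, and the gun is held in the air aimed at the melon.

**Scoop and pieces**
- **Two grips:** The first grip closed above the handle because the fingertips sit about 38 mm short of the reported TCP. After that I corrected for it. The scoop also sagged in the 30 N grip, so I set it down once, regripped closer to the tray and carried it tilted back.
- **Pour:** All four pieces left the scoop. The wrist force fell by 0.9 N, which is their weight. No stray pieces showed in the top or side view, but I did not count the four inside the pan one by one.
- **Put-down:** The last picture shows the scoop empty and flat.

**Thermometer gun:** It came straight up out of the stand. By the arm's pose, it looks 55° down from 166 mm. It points at about (526, 310) and was steady at hand-in, gripped at 39.9 mm. The side view agreed with this to 1–2 px, with no slip.

**Checks that disagreed**
- **Pan centre:** The rim gave about (519, 305) and the melon about (528, 316). I aimed between them, so the aim may be up to 10 mm off the middle.
- **Wrist force:** It read 1.3 N at the end against 2.5 N after the lift. I did not find out why; grip width and pictures showed no loss of hold.
- **Pan position:** The melon outline in the top view was the same before and after the pour. A side-view brightness difference at the pan was larger than elsewhere; I took it for shadow.

The bowl, bottle and plates showed no movement.

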